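# Open the counterweighted cutlery bath and load its basket

### The arm

A 6-joint arm with a two-finger parallel gripper is mounted at the origin on the work surface. World frame = base frame: x ahead of the robot, y to its left, z up, the work surface at z = 0. Lengths are in m, angles in rad, forces in N, time in s.
With the tool pointing down it reaches from about 0.3 to 0.875 m from the base axis. Payload 6.4 kg.
Tool frame: the origin (TCP) lies on the centre line of the jaws, within the pads' length; the fingertips stand 14 mm ahead of it and the grasp point (between the pads) lies 5 mm behind it; z points along the fingers, y is the direction in which the jaws open and shut (so a half turn about z gives the same grasp; the last joint's range is limited). The gripper opens to 88 mm and grips with 3 to 60 N. Pads are 18 mm wide; open, the fingers measure 123 mm over their backs; the gripper's body (75 mm by 187 mm) begins 45 mm behind the grasp point.
Start: joints at [-1.473, 0.181, 1.607, -0, 1.354, -0.206], TCP at [0.172, -0.549, 0.253] pointing down, gripper open.
Joint ranges: [-2.99, 2.99], [-0.89, 2.07], [0.3, 2.58], [-1.14, 4.28], [0, 2.63], [-3.12, 3.12]. Speed limits (rad/s): [2.57, 2.57, 3.01, 3.14, 3.14, 3.14].

### API

Orientations are given as a rotation vector (axis times angle).
In Python, from rig import bot gives the robot as it stands.
- The arm moves only by the tool drive_tool, never from a script. Its argument "rows" is a list of rows, each an object with "travel": the shift along the world's x, y, z in cm, a list of three; "dr": the turn, a rotation vector about the world's x, y, z in degrees, a list of three. In form: [{"travel": [dx, dy, dz], "dr": [ax, ay, az]}, ...]. A call has exactly 10 rows; each row shifts and turns the commanded pose from where the row before left it; what a row does not reach is not made up. A row lasts 1/10 s, in which the tool goes at most 50 mm and 8.59 degrees, less where a joint would pass 70% of its speed; a pose out of reach is approached as far as the arm can. A call is refused whole if a number of a shift passes 5 or a number of a turn 8.59, either way. A call with a gripper value outside its range is refused whole. "grip" is the gripper's target within -1 to 1 (fully open at 1, half-way at 0, shut at -1), set as the call begins (left out, the last holds). The fingers move at their own pace and stop on an object; "newtons" is the grip in N (left out, the last holds). Time passes only in rows, so rows that do not move let the fingers close, or fill a call up. It gives the time, the measured TCP pose, the force and the opening at its end, in the units of the state.
- bot.state(): the state, without advancing time (a new reading comes with each control period).
- bot.snapshot(name): name is "scene" or "top" or "wrist"; returns a dict with "img" (400x640x3 uint8, red, green, blue), "intrinsics" (3x3 intrinsics, pixels), "D" ([k1, k2, p1, p2, k3] as OpenCV has them; the pictures are not rectified), "extrinsics" (4x4, takes a point from camera to world coordinates). Camera axes: x right, y down, z forward; pixel columns grow to the right and rows downward; lengths in m; the calibration is good to about 2 mm. A picture is of the moment at which its call begins. There is no depth.
- bot.job_done(): hands the job in, once; it reports no verdict.
The state is a dict: "time": time; "joints": joint angles; "qvel": joint speeds; "joint_torque": joint torques, N m; "ee_pos": TCP position; "tcp_rot": TCP orientation; "ft_force": force on the tool from outside, world axes, zero at the start; "torque": the same for the moment, N m; "width": finger opening in m.
Only numpy, scipy, OpenCV 4.12 (cv2) and the standard library are available. Lean on these libraries where they do the work, as an engineer would, in place of code of your own. Each camera call takes 0.05 s, during which the arm holds its last target.

### The job

Load the cutlery bath: take its lid by the black grip bar at its front and lift it until the counterweight takes over, then ease it back onto its rest so that it stays open by itself, neither slammed nor forced; the bath only stands on its feet, so do not shift or tip it. Then take the wire cutlery basket by its handle, carry it level, and lower it gently into the tank until it stands flat on the tank floor; if it catches, feel for the way in instead of pushing. Leave everything else where it stands and let go of everything at the end.

Things in the scene. Friction and masses are not known exactly. Their poses are not given: they have to be found in the camera images.
- bath: Bench-top stainless cutlery bath (about 6.5 kg with its lid) standing free on rubber feet: tank 145 (x) x 265 (y) mm outside, rim 110 mm above the table, grey control box with a knob (60 mm long, 110 high) on its +y end. Origin: centre of the tank at table height; z up, -x its front (bar side), +x its back (hinge side). Left or right of the middle, turned up to 0.2 rad.
- tank_floor (a point): Centre of the tank's floor, 40 mm above the table, straight above the bath's origin, axes as the bath's. The tank inside is 121 (x) x 241 (y) mm, square-sided and flat-floored, 70 mm deep to the rim; walls 12 mm thick. Behind the tank the base frame's two feet and the lid's counterweight reach 180 mm back from the origin.
- lid_hinge (a point): Middle of the lid's hinge axis, on the bath: 80 mm behind (+x) the bath's origin and 112 mm above the table; its axes are those of the bath and the hinge runs along y.
- lid (a joint): Lid angle, rad: 0 shut, grows as the bar rises. A steel weight on arms behind the hinge balances it: at first the lid pulls shut (2 to 4 N at the bar); somewhere at 0.5 to 1.0 rad the load vanishes, then it is drawn open, ever harder (up to 4 to 6 N), until the arms meet hard rubber buffers behind, somewhat past upright. Let go on the way it falls shut or slams open; on its rest it stays.
- lid_grip: The lid's grip: a black plastic sleeve turning freely on a rod between two steel brackets; origin as lid_bar. A few N here move the lid; with the lid against its rest, about 15 N more rock the bath backwards on its feet. A light pinch (10 to 25 N) holds it. The lid is an upturned steel pan 150 x 262 mm, 54 deep, its top 166 mm above the table when shut.
- lid_bar (a point): Middle of the grip, axes as the lid's: black, round, 14 mm thick, 140 long along the bath's y, between its brackets. Lid shut: 210 mm in front of (-x) and 44 mm above the hinge axis, 55 mm in front of the lid's front face (48 mm clear behind it for a finger). It swings at a radius of 215 mm about the hinge.
- basket: The loose wire cutlery basket (about 0.65 kg with its cutlery): 118 (x) x 238 (y) mm, 55 high, round 8 mm wire at top and bottom edge. Origin: centre of its underside; z up. Either way round fits the tank, with the long sides along the bath's long (y) sides, 1.5 mm to spare all round. Pinched by its handle it can swing a little out of level.
- basket_mid (a point): Middle of the basket, 27.5 mm above its underside, axes as the basket's. The handle is a level flat bar across the basket's middle, 92 mm long along x, 12 mm thick (y), 14 mm high, its centre 106 mm above the underside (78.5 mm above this point); nothing else stands above 58 mm there but the sloping wires at the bar's two ends.
- mixing_bowl: Bystander: steel bowl 150 mm across, 70 high. Origin under its centre.
- jug: Bystander: white plastic jug with a side handle, 110 mm across, 150 high. Origin under its centre.
- cutlery_cup: Bystander: round steel cup 90 mm across, 120 high, behind the middle of the work area. Origin under its centre.
- ramekin: Bystander: white ceramic ramekin 72 mm across, 40 high, near one end of the basket. Origin under its centre.
- brush: Bystander: pastry brush 170 mm long with a wooden handle, lying in front of the bath. Origin under its middle.
- paring_knife: Bystander: small knife with a black handle, 205 mm long, 14 high, lying flat nearer the robot. Origin at the joint of handle and blade.
- tub: Bystander: clear food tub with a white lid, 180 x 120 x 69 mm. Origin under its centre.

How it is judged:
By the outcome, as a careful person would: the job done as asked, in the order asked, and still so for the second after the job is handed in, with the robot touching nothing.
It also fails if it takes over 72 s, if anything falls off the work surface, if the arm or the gripper's body presses on something with over 40 N, if the wrist force passes 120 N, or if a joint passes its speed limit or range.

## Working session

There is one attempt and no reset: what is moved stays moved. The work goes in short steps, Python scripts to look and compute and a tool call to move; the robot and the scene stay as the last step left them, time stands still between calls to the robot, and variables do not carry over. Pictures are saved under pics/ and viewed, and the job is handed in when it is done.

Besides the shell and the picture viewer there is one more tool, called after "Call:" as a command line: name --argument value ..., lists and objects as JSON in quotes. drive_tool: Moves the arm, as the interface text tells. Its arguments: {"type":"object","properties":{"rows":{"type":"array"},"grip":{"type":"number"},"newtons":{"type":"number"}},"required":["rows"]}

```bash
mkdir -p pics; ls
python3 - <<'E'
from rig import bot
import cv2, json, numpy as np
print(bot.state())
for n in ["scene","top","wrist"]:
    s=bot.snapshot(n)
    cv2.imwrite(f"pics/{n}0.png",s["img"][:,:,::-1])
    np.savez(f"{n}0.npz",img=s["img"],K=s["intrinsics"],D=s["D"],T=s["extrinsics"])
    print(n,s["intrinsics"],s["D"],s["extrinsics"])
E
```

```text
pics
{'time': 0.0, 'joints': array([-1.47330177e+00,  1.81551713e-01,  1.60798810e+00, -4.33034153e-05,
        1.35378504e+00, -2.06326078e-01]), 'qvel': array([ 0.00184557, -0.00053109,  0.00112351, -0.00012199,  0.0001197 ,
       -0.00210559]), 'joint_torque': array([ 4.75509678e-04, -4.33874917e+01, -3.41845751e+01,  7.01833935e-02,
        3.85744823e-02, -1.37163133e-04]), 'ee_pos': array([ 0.17196153, -0.54815483,  0.25181373]), 'tcp_rot': array([-3.10369922e+00, -4.75159366e-01, -8.16295714e-05]), 'ft_force': array([ 0.57805015,  0.61928338, -0.23595269]), 'torque': array([0.0281987 , 0.01709422, 0.01479951]), 'width': 0.08784942673988717}
scene [[382.54589145   0.         322.37581104]
 [  0.         382.54589145 196.42097708]
 [  0.           0.           1.        ]] [-0.07094678  0.          0.          0.          0.        ] [[ 0.10879669  0.71580113 -0.68977679  1.40524175]
 [ 0.99401769 -0.07163895  0.08244202 -0.106974  ]
 [ 0.00959721 -0.69461975 -0.71931307  1.00216028]
 [ 0.          0.          0.          1.        ]]
top [[501.64807623   0.         317.81705575]
 [  0.         501.64807623 196.89868608]
 [  0.           0.           1.        ]] [0.01367168 0.         0.         0.         0.        ] [[ 0.0233278  -0.9968764   0.07545367  0.44775275]
 [-0.99968745 -0.02393897 -0.00720559 -0.01336584]
 [ 0.00898937 -0.075262   -0.99712327  1.5600696 ]
 [ 0.          0.          0.          1.        ]]
wrist [[290.87401415   0.         321.35877238]
 [  0.         290.87401415 202.40710852]
 [  0.           0.           1.        ]] [-0.04160309  0.          0.          0.          0.        ] [[ 0.2994596  -0.90987095 -0.28715642  0.24686458]
 [-0.95410795 -0.28601818 -0.0887222  -0.52514067]
 [-0.00140621  0.30054693 -0.95376599  0.38300783]
 [ 0.          0.          0.          1.        ]]
```

View pics/scene0.png

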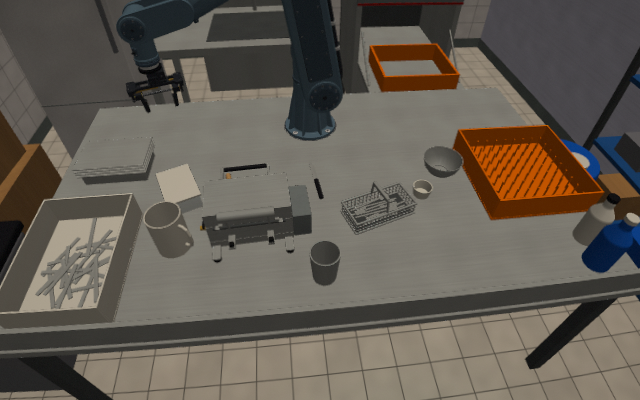

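View pics/top0.png

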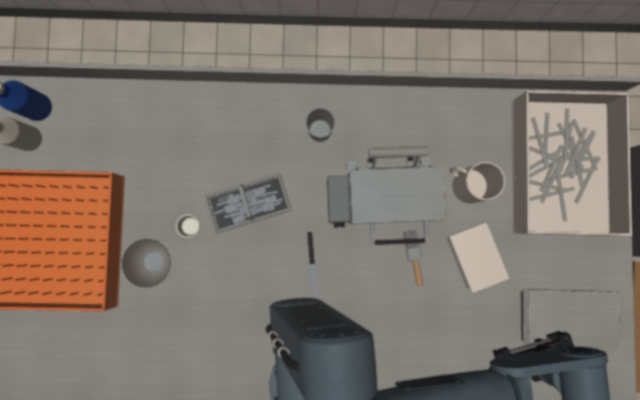

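View pics/wrist0.png

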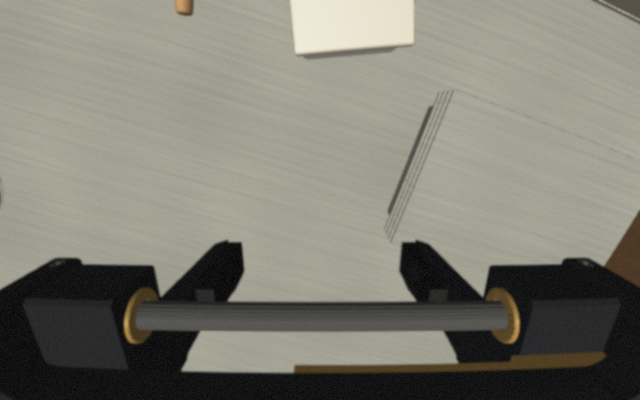

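The top view shows the bath at about (395,195), its bar at (400,240), the basket at (248,203) with the handle running roughly vertical in the image, the brush under or near the bar, and the ramekin at (188,226). I'll zoom in to measure these.

```bash
cat > h.py <<'E'
import numpy as np, cv2
from scipy.spatial.transform import Rotation as R
def load(n):
    d=np.load(n); return {k:d[k] for k in d}
def proj(c,P):
    P=np.asarray(P,float).reshape(-1,3); Ti=np.linalg.inv(c["T"])
    return cv2.projectPoints(P,cv2.Rodrigues(Ti[:3,:3])[0],Ti[:3,3],c["K"],c["D"])[0].reshape(-1,2)
def unproj(c,uv,z):
    uv=np.asarray(uv,float).reshape(-1,1,2)
    n=cv2.undistortPoints(uv,c["K"],c["D"]).reshape(-1,2)
    d=np.c_[n,np.ones(len(n))]@c["T"][:3,:3].T; o=c["T"][:3,3]
    return o+d*((z-o[2])/d[:,2])[:,None]
def snap(bot,name,tag):
    s=bot.snapshot(name)
    c=dict(img=s["img"],K=s["intrinsics"],D=s["D"],T=s["extrinsics"])
    np.savez(tag+".npz",**c); return c
def crop(c,x0,y0,x1,y1,k,fn,img=None):
    im=(c["img"] if img is None else img)[y0:y1,x0:x1,::-1]
    cv2.imwrite(fn,cv2.resize(im,None,fx=k,fy=k,interpolation=cv2.INTER_CUBIC))
E
python3 - <<'E'
from h import *
c=load("top0.npz")
crop(c,310,130,470,260,5,"pics/t_bath.png")
crop(c,190,160,310,250,6,"pics/t_bask.png")
c=load("scene0.npz")
crop(c,190,150,320,270,5,"pics/s_bath.png")
crop(c,330,165,440,245,7,"pics/s_bask.png")
E
```

```text
(no output)
```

View pics/t_bath.png

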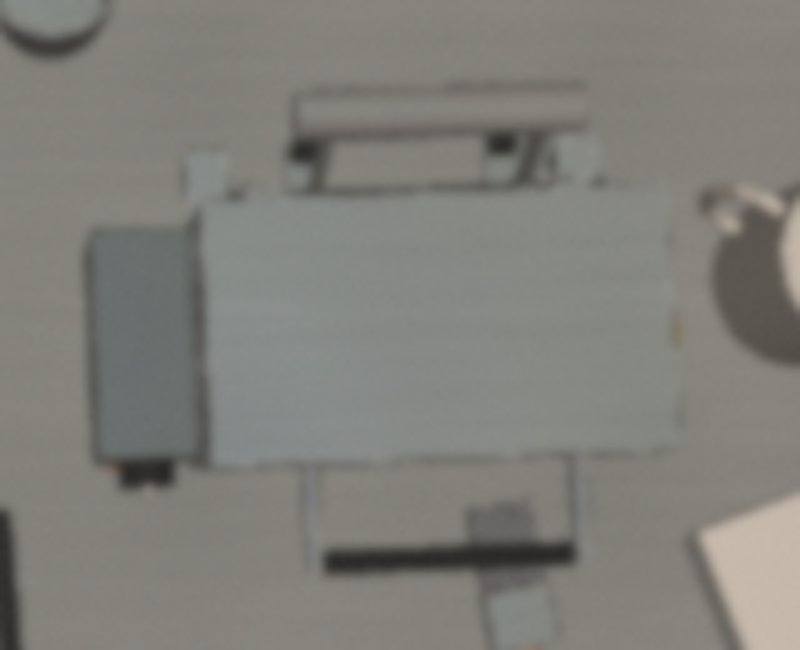

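View pics/t_bask.png

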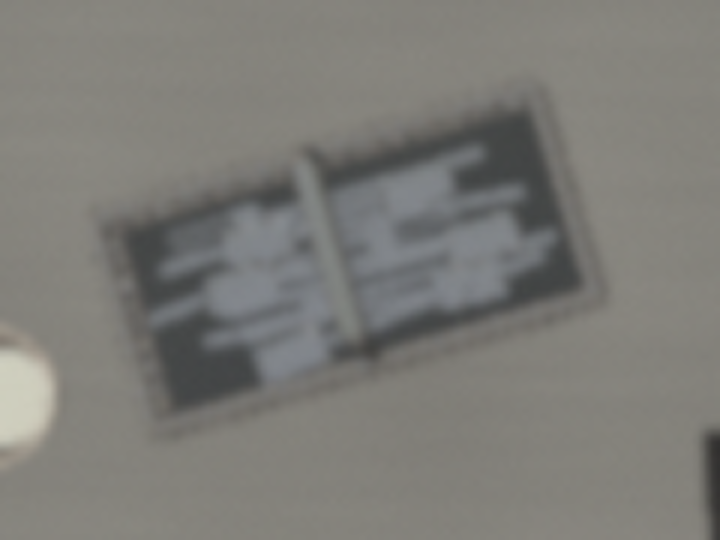

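View pics/s_bath.png

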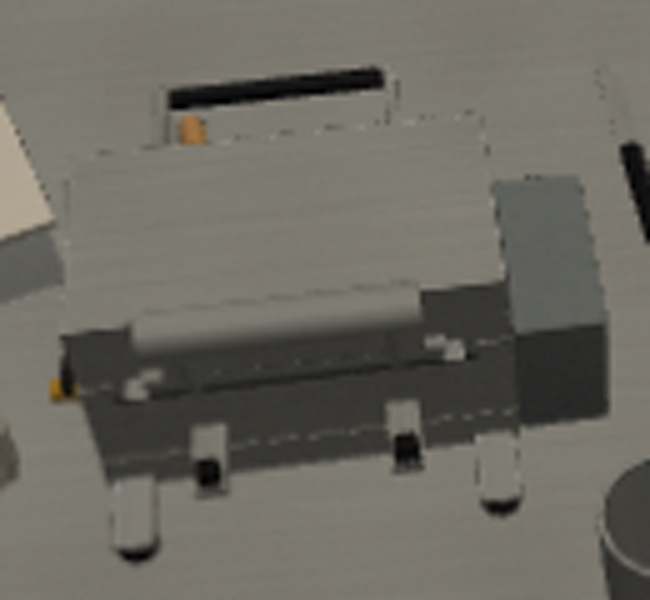

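View pics/s_bask.png

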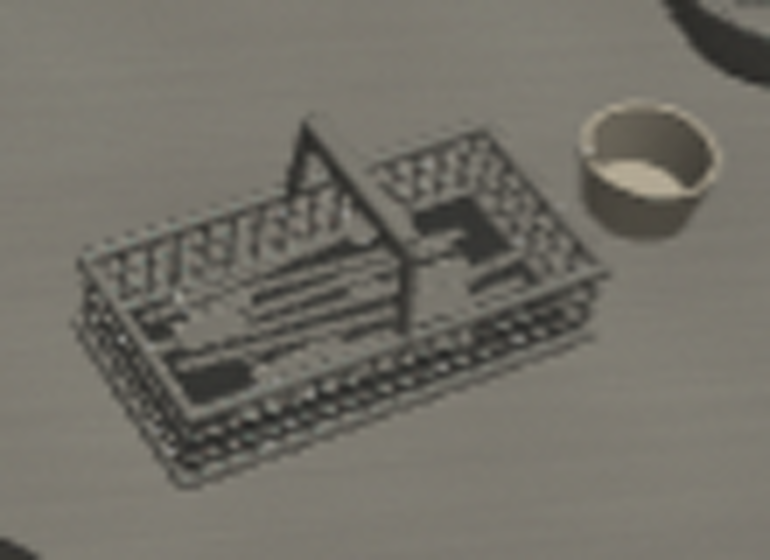

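```bash
cat > fit0.py <<'E'
from h import *
from scipy.optimize import least_squares
ct,cs=load("top0.npz"),load("scene0.npz")
def px(c,o,k): return np.array(o)+(np.array(c,float)+.5)/k-.5
def W(p,P):
    P=np.asarray(P,float); return np.c_[R.from_euler('z',p[2]).apply(P)+[p[0],p[1],0]]
def fit(obj,ot,os_,p0):
    def parts(p):
        a=(proj(ct,W(p,obj))-ot); b=(proj(cs,W(p,obj))-os_)
        return a,b
    def f(p,which=2):
        a,b=parts(p); m=[a,b] if which==2 else [[a,b][which]]
        v=np.concatenate(m).ravel(); return v[np.isfinite(v)]
    for w,nm in ((0,"top"),(1,"scene"),(2,"both")):
        r=least_squares(f,p0,args=(w,),loss='soft_l1'); print(nm,r.x.round(4))
    print(np.c_[parts(r.x)].round(1)); return r.x
bo=[(-.075,.131,.166),(-.075,-.131,.166),(.075,.131,.166),(.075,-.131,.166),(-.130,.07,.156),(-.130,-.07,.156)]
bt=px([(212,467),(678,450),(198,205),(668,187),(325,562),(576,551)],(310,130),5)
bs=px([(480,112),(68,155),(503,282),(62,335),(383,78),(170,97)],(190,150),5)
print("bath"); pb=fit(bo,bt,bs,[.5,-.1,0])
ko=[(.055,.115,.055),(.055,-.115,.055),(-.055,-.115,.055),(-.055,.115,.055),(.046,0,.110),(-.046,0,.110)]
ko=[(.059,.119,.053),(.059,-.119,.053),(-.059,-.119,.053),(-.059,.119,.053),(.046,0,.113),(-.046,0,.113)]
kt=px([(97,215),(540,80),(605,298),(160,435),(305,155),(362,348)],(190,160),6)
ks=px([(608,272),(195,415),(78,262),(487,130),(412,262),(305,118)],(330,165),7)
print("basket"); pk=fit(ko,kt,ks,[.45,.2,.2])
E
python3 fit0.py
```

```text
bath
top [ 0.5649 -0.2459  0.0635]
scene [ 0.5648 -0.2439  0.0574]
both [ 0.5648 -0.245   0.0606]
[[-0.5  0.3 -0.3 -0. ]
 [ 0.4  0.2 -0.1  0.3]
 [ 0.1 -0.9  0.2 -0.4]
 [-0.6 -0.7 -1.2 -0.4]
 [-0.7  0.3 -0.6 -0. ]
 [-0.8  0.6 -0.4  0.7]]
basket
top [0.5401 0.1853 0.3227]
scene [0.5446 0.1903 0.3283]
both [0.5414 0.1875 0.3208]
[[-2.1 -0.6  0.3 -0.1]
 [-0.  -1.1 -2.1  1.6]
 [ 0.4 -0.1 -1.7 -0.9]
 [-1.7  0.4 -1.  -1.7]
 [-0.4  0.  -1.1 -3. ]
 [-0.9 -1.7 -0.1 -0.4]]
```

Both views agree on the bath at (0.565, -0.245) with yaw about 0.06, which puts the bar at about (0.435, -0.253, 0.156). I'll move above it with the jaws half open and aligned across the bar.

Call:
drive_tool --rows '[{"travel":[2.9,3.3,0],"dr":[0,0,8.45]},{"travel":[2.9,3.3,0],"dr":[0,0,8.45]},{"travel":[2.9,3.3,0],"dr":[0,0,8.45]},{"travel":[2.9,3.3,0],"dr":[0,0,8.45]},{"travel":[2.9,3.3,0],"dr":[0,0,8.45]},{"travel":[2.9,3.3,0],"dr":[0,0,8.45]},{"travel":[2.9,3.3,0],"dr":[0,0,8.45]},{"travel":[2.9,3.3,0],"dr":[0,0,8.45]},{"travel":[2.9,3.3,0],"dr":[0,0,8.45]},{"travel":[0,0,0],"dr":[0,0,0]}]' --grip 0.1 --newtons 12

```text
time: 1.15
ee_pos: [0.4353, -0.2477, 0.2526]
tcp_rot: [-2.143, -2.297, -0.002]
ft_force: [-0.4, -0.1, -0.4]
width: 0.0483
```

Run:
```python
from h import *
from rig import bot
s=bot.state(); print(s)
print(R.from_rotvec(s["tcp_rot"]).as_matrix().round(4))
c=snap(bot,"wrist","wrist1"); cv2.imwrite("pics/wrist1.png",c["img"][:,:,::-1])
```

```text
{'time': 1.15, 'joints': array([-7.55746552e-01,  1.32413939e-02,  1.78960088e+00,  1.61098540e-03,
        1.33926304e+00, -8.25558304e-01]), 'qvel': array([-0.08219234, -0.00116795,  0.0060453 , -0.04579157, -0.00320542,
        0.0501837 ]), 'joint_torque': array([  1.80703171, -34.91324544, -34.07132864,   0.40423667,
         0.08910862,  -0.49258349]), 'ee_pos': array([ 0.43530997, -0.24772343,  0.25256045]), 'tcp_rot': array([-2.14264303, -2.29684785, -0.00246666]), 'ft_force': array([-0.43956391, -0.11763033, -0.44399033]), 'torque': array([-0.04562959, -0.09746175, -0.02897079]), 'width': 0.04834373257854561}
[[-6.940e-02  9.976e-01  7.000e-04]
 [ 9.976e-01  6.940e-02  1.500e-03]
 [ 1.400e-03  8.000e-04 -1.000e+00]]
```

View pics/wrist1.png

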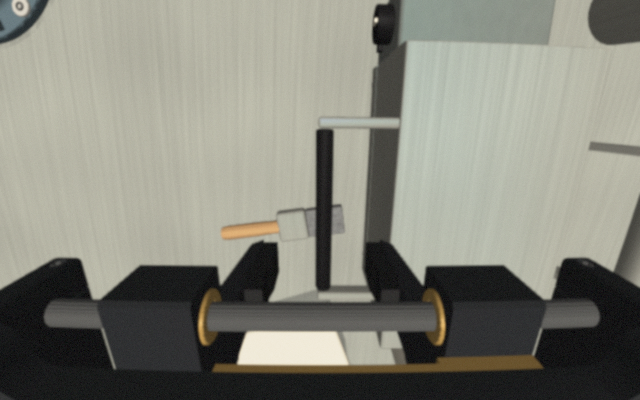

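The wrist view shows the bar vertical at columns 316–332, rows 129–290, sitting between the fingers. I'll measure the bar and the lid edge from here.

Run:
```python
from h import *
c=load("wrist1.npz")
print(unproj(c,[(325,130),(323,289)],.156).round(4), "pred ends")
p=[.5648,-.245,.0606]; r=R.from_euler('z',p[2])
print((r.apply([(-.13,.07,.156),(-.13,-.07,.156)])+[p[0],p[1],0]).round(4))
# lid corner front +y top
print(unproj(c,[(406,41)],.166).round(4), (r.apply([(-.075,.131,.166)])+[p[0],p[1],0]).round(4))
```

```text
[[ 0.4342 -0.1836  0.156 ]
 [ 0.4427 -0.3236  0.156 ]] pred ends
[[ 0.4308 -0.183   0.156 ]
 [ 0.4393 -0.3227  0.156 ]]
[[ 0.4845 -0.12    0.166 ]] [[ 0.482  -0.1188  0.166 ]]
```

Call:
drive_tool --rows '[{"travel":[0.2,-0.1,0],"dr":[0,0,-0.5]},{"travel":[0.2,0,0],"dr":[0,0,0]},{"travel":[0,0,-2],"dr":[0,0,0]},{"travel":[0,0,-2.5],"dr":[0,0,0]},{"travel":[0,0,-2.5],"dr":[0,0,0]},{"travel":[0,0,-2],"dr":[0,0,0]},{"travel":[0,0,-1.0],"dr":[0,0,0]},{"travel":[0,0,0],"dr":[0,0,0]},{"travel":[0,0,0],"dr":[0,0,0]},{"travel":[0,0,0],"dr":[0,0,0]}]'

```text
time: 2.2
ee_pos: [0.4376, -0.2536, 0.154]
tcp_rot: [2.163, 2.276, -0.0]
ft_force: [0.2, 1.2, 0.6]
width: 0.0482
```

Run:
```python
from h import *
from rig import bot
s=bot.state(); print(s["ee_pos"],s["ft_force"],s["torque"])
print(R.from_rotvec(s["tcp_rot"]).as_matrix().round(4))
c=snap(bot,"wrist","wrist2"); cv2.imwrite("pics/wrist2.png",c["img"][:,:,::-1])
```

```text
[ 0.43755965 -0.25358523  0.15398522] [0.23217729 1.16738061 0.62972053] [-0.07132158 -0.09976911 -0.03417834]
[[-0.0509  0.9987  0.0016]
 [ 0.9987  0.0509 -0.0016]
 [-0.0016  0.0015 -1.    ]]
```

View pics/wrist2.png

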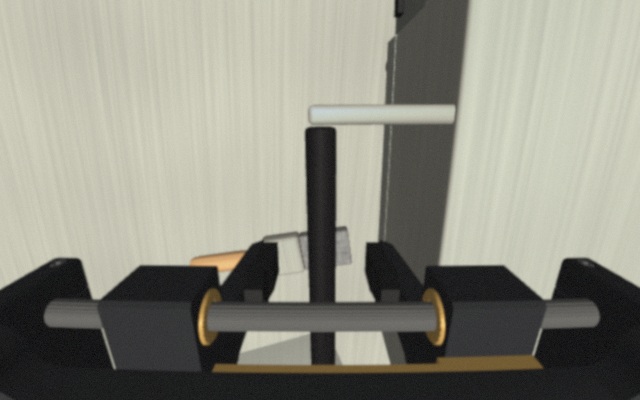

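The bar at column 322 is centred between the finger edges at 278 and 366. I'll lower 3 mm and close lightly.

Call:
drive_tool --rows '[{"travel":[0,0,-0.3],"dr":[0,0,0]},{"travel":[0,0,0],"dr":[0,0,0]},{"travel":[0,0,0],"dr":[0,0,0]},{"travel":[0,0,0],"dr":[0,0,0]},{"travel":[0,0,0],"dr":[0,0,0]},{"travel":[0,0,0],"dr":[0,0,0]},{"travel":[0,0,0],"dr":[0,0,0]},{"travel":[0,0,0],"dr":[0,0,0]},{"travel":[0,0,0],"dr":[0,0,0]},{"travel":[0,0,0],"dr":[0,0,0]}]' --grip -1 --newtons 14

```text
time: 3.25
ee_pos: [0.4376, -0.2526, 0.1498]
tcp_rot: [2.163, 2.277, 0.001]
ft_force: [6.1, 0.7, -1.3]
width: 0.0127
```

```bash
cat > arc.py <<'E'
import numpy as np,sys
def pos(t,yaw=.06):
    x=-.210*np.cos(t)+.044*np.sin(t); z=.210*np.sin(t)+.044*np.cos(t)
    return np.array([x*np.cos(yaw),x*np.sin(yaw),z])*100
a,b,n=map(float,sys.argv[1:4])
ts=np.linspace(a,b,int(n)+1)
P=np.array([pos(t) for t in ts]).round(2); P=np.diff(P,axis=0).round(2)
print([[float(v) for v in r] for r in P], P.sum(0), (pos(b)-pos(0)).round(2))
E
python3 arc.py 0 .3 10; python3 arc.py .3 .8 10;python3 arc.py .8 1.3 10
```

```text
[[0.14, 0.01, 0.63], [0.16, 0.01, 0.62], [0.18, 0.01, 0.62], [0.19, 0.01, 0.61], [0.22, 0.01, 0.61], [0.23, 0.02, 0.6], [0.25, 0.01, 0.59], [0.27, 0.02, 0.59], [0.29, 0.02, 0.57], [0.3, 0.01, 0.57]] [2.23 0.13 6.01] [2.23 0.13 6.01]
[[0.54, 0.04, 0.92], [0.59, 0.03, 0.9], [0.64, 0.04, 0.87], [0.67, 0.04, 0.83], [0.71, 0.04, 0.8], [0.76, 0.05, 0.76], [0.79, 0.05, 0.72], [0.83, 0.05, 0.68], [0.86, 0.05, 0.64], [0.89, 0.05, 0.6]] [7.28 0.44 7.72] [ 9.51  0.57 13.73]
[[0.91, 0.06, 0.55], [0.95, 0.05, 0.5], [0.97, 0.06, 0.46], [0.99, 0.06, 0.41], [1.01, 0.06, 0.36], [1.03, 0.06, 0.3], [1.04, 0.07, 0.26], [1.05, 0.06, 0.2], [1.06, 0.06, 0.15], [1.06, 0.07, 0.09]] [10.07  0.61  3.28] [19.59  1.18 17.01]
```

Call:
drive_tool --rows '[{"travel":[0.2,0.01,0.6],"dr":[0,0,0]},{"travel":[0.2,0.01,0.6],"dr":[0,0,0]},{"travel":[0.2,0.01,0.6],"dr":[0,0,0]},{"travel":[0.2,0.01,0.6],"dr":[0,0,0]},{"travel":[0.22,0.01,0.6],"dr":[0,0,0]},{"travel":[0.23,0.02,0.6],"dr":[0,0,0]},{"travel":[0.25,0.01,0.6],"dr":[0,0,0]},{"travel":[0.27,0.02,0.6],"dr":[0,0,0]},{"travel":[0.29,0.02,0.6],"dr":[0,0,0]},{"travel":[0.3,0.01,0.6],"dr":[0,0,0]}]'

```text
time: 4.25
ee_pos: [0.4603, -0.2512, 0.2103]
tcp_rot: [-2.163, -2.277, 0.001]
ft_force: [-5.1, 0.3, -1.0]
width: 0.0129
```

Run:
```python
from h import *
from rig import bot
s=bot.state(); print(s["ee_pos"],s["ft_force"],s["torque"])
c=snap(bot,"scene","scene2"); crop(c,170,100,330,270,4,"pics/s2.png")
```

```text
[ 0.46027155 -0.25124254  0.21029939] [-5.13028734  0.27339169 -0.97146442] [-0.09274272  0.5501799   0.09964285]
```

View pics/s2.png

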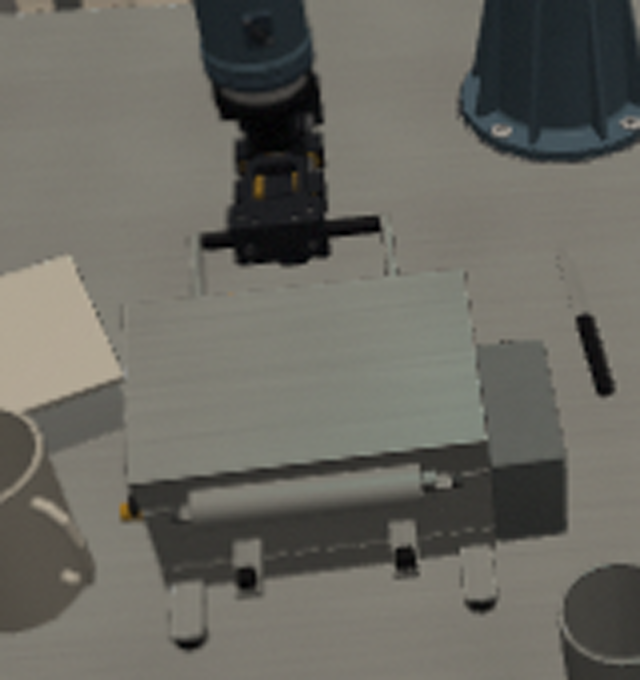

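The lid is lifting with small forces, so I'll continue along the arc.

Call:
drive_tool --rows '[{"travel":[0.46,0.04,0.92],"dr":[0,0,0]},{"travel":[0.57,0.03,0.9],"dr":[0,0,0]},{"travel":[0.64,0.04,0.87],"dr":[0,0,0]},{"travel":[0.67,0.04,0.83],"dr":[0,0,0]},{"travel":[0.71,0.04,0.8],"dr":[0,0,0]},{"travel":[0.76,0.05,0.76],"dr":[0,0,0]},{"travel":[0.79,0.05,0.72],"dr":[0,0,0]},{"travel":[0.83,0.05,0.68],"dr":[0,0,0]},{"travel":[0.86,0.05,0.64],"dr":[0,0,0]},{"travel":[0.89,0.05,0.6],"dr":[0,0,0]}]'

```text
time: 5.3
ee_pos: [0.5333, -0.2468, 0.2875]
tcp_rot: [2.163, 2.278, 0.0]
ft_force: [1.2, 0.6, -1.7]
width: 0.0132
```

Run:
```python
from h import *
from rig import bot
s=bot.state(); print(s["ee_pos"],s["ft_force"],s["torque"],s["qvel"])
c=snap(bot,"scene","scene3"); crop(c,170,100,330,270,4,"pics/s3.png")
```

```text
[ 0.53326594 -0.24678023  0.28750884] [ 1.21147113  0.62748771 -1.67966827] [ 0.1271243  -0.25712596  0.0423473 ] [ 0.10153373  0.13667522 -0.27430627 -0.00028352  0.13531038  0.09906888]
```

View pics/s3.png

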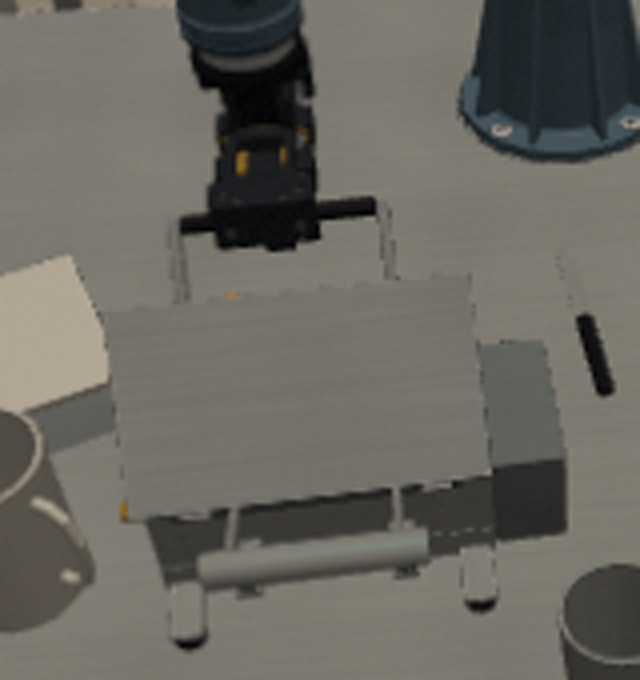

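Call:
drive_tool --rows '[{"travel":[0.91,0.06,0.55],"dr":[0,0,0]},{"travel":[0.95,0.05,0.5],"dr":[0,0,0]},{"travel":[0.97,0.06,0.46],"dr":[0,0,0]},{"travel":[0.99,0.06,0.41],"dr":[0,0,0]},{"travel":[1.01,0.06,0.36],"dr":[0,0,0]},{"travel":[1.03,0.06,0.3],"dr":[0,0,0]},{"travel":[1.04,0.07,0.26],"dr":[0,0,0]},{"travel":[1.05,0.06,0.2],"dr":[0,0,0]},{"travel":[1.06,0.06,0.15],"dr":[0,0,0]},{"travel":[1.06,0.07,0.09],"dr":[0,0,0]}]'

```text
time: 6.35
ee_pos: [0.6343, -0.2407, 0.32]
tcp_rot: [2.163, 2.278, 0.001]
ft_force: [2.6, 2.4, 1.3]
width: 0.0131
```

```bash
python3 - <<'E'
from h import *
from rig import bot
s=bot.state(); print(s["ee_pos"],s["ft_force"],s["torque"],s["qvel"])
c=snap(bot,"scene","scene4"); crop(c,170,100,330,270,4,"pics/s4.png")
E
python3 arc.py 1.3 1.6 10; python3 arc.py 1.5 1.7 10;python3 arc.py 1.7 1.9 10
```

```text
[ 0.63430362 -0.24068091  0.32004255] [2.64911392 2.43298768 1.34107412] [ 0.34824795 -0.4457297   0.0283829 ] [ 0.09269466  0.21776372 -0.30047325 -0.00258112  0.07950664  0.09165844]
[[0.65, 0.04, 0.03], [0.64, 0.03, 0.02], [0.64, 0.04, -0.01], [0.64, 0.04, -0.03], [0.64, 0.04, -0.04], [0.64, 0.04, -0.07], [0.64, 0.04, -0.08], [0.63, 0.03, -0.1], [0.64, 0.04, -0.13], [0.62, 0.04, -0.14]] [ 6.38  0.38 -0.55] [25.96  1.56 16.46]
[[0.42, 0.03, -0.06], [0.42, 0.02, -0.07], [0.43, 0.03, -0.08], [0.41, 0.03, -0.09], [0.42, 0.02, -0.1], [0.42, 0.03, -0.1], [0.41, 0.02, -0.11], [0.41, 0.02, -0.13], [0.41, 0.03, -0.12], [0.41, 0.02, -0.14]] [ 4.16  0.25 -1.  ] [28.02  1.68 15.86]
[[0.4, 0.03, -0.15], [0.4, 0.02, -0.15], [0.4, 0.03, -0.16], [0.39, 0.02, -0.17], [0.39, 0.02, -0.18], [0.39, 0.03, -0.18], [0.38, 0.02, -0.2], [0.38, 0.02, -0.2], [0.37, 0.02, -0.2], [0.37, 0.03, -0.22]] [ 3.87  0.24 -1.81] [31.9   1.92 14.05]
```

View pics/s4.png

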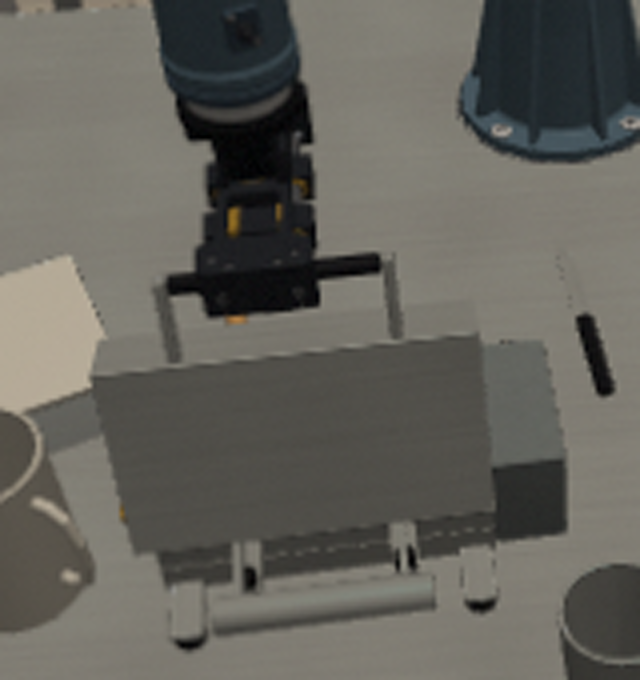

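Call:
drive_tool --rows '[{"travel":[0.65,0.04,0.03],"dr":[0,0,0]},{"travel":[0.64,0.03,0.02],"dr":[0,0,0]},{"travel":[0.64,0.04,-0.01],"dr":[0,0,0]},{"travel":[0.64,0.04,-0.03],"dr":[0,0,0]},{"travel":[0.64,0.04,-0.04],"dr":[0,0,0]},{"travel":[0.64,0.04,-0.07],"dr":[0,0,0]},{"travel":[0.64,0.04,-0.08],"dr":[0,0,0]},{"travel":[0.63,0.03,-0.1],"dr":[0,0,0]},{"travel":[0,0,0],"dr":[0,0,0]},{"travel":[0,0,0],"dr":[0,0,0]}]'

```text
time: 7.4
ee_pos: [0.6853, -0.2376, 0.317]
tcp_rot: [2.162, 2.278, 0.001]
ft_force: [5.1, 3.4, 2.5]
width: 0.0129
```

Run:
```python
from h import *
from rig import bot
s=bot.state(); print(s["ee_pos"],s["ft_force"],s["torque"],s["qvel"])
c=snap(bot,"scene","scene5"); crop(c,170,100,330,270,4,"pics/s5.png")
```

```text
[ 0.68525237 -0.23760595  0.31699042] [5.09088076 3.36213312 2.54282934] [ 0.49312813 -0.73524748  0.05035346] [-0.00033989 -0.0058776   0.00400368 -0.00131017  0.00122889 -0.00077467]
```

View pics/s5.png

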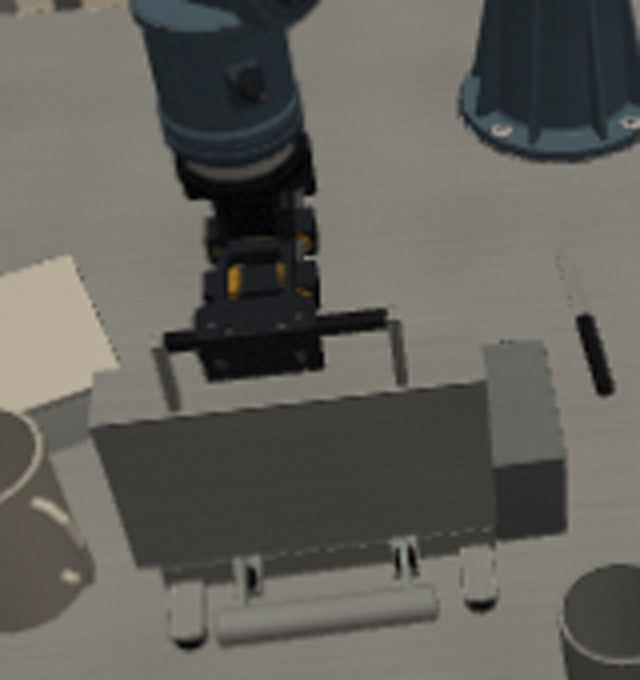

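Run:
```python
from h import *
a=[]
for t in ("scene0","scene4","scene5"):
    c=load(t+".npz"); a.append(cv2.resize(c["img"][222:268,205:300,::-1],None,fx=5,fy=4.2,interpolation=cv2.INTER_CUBIC))
cv2.imwrite("pics/arms.png",np.vstack(a))
```

```text
(no output)
```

View pics/arms.png

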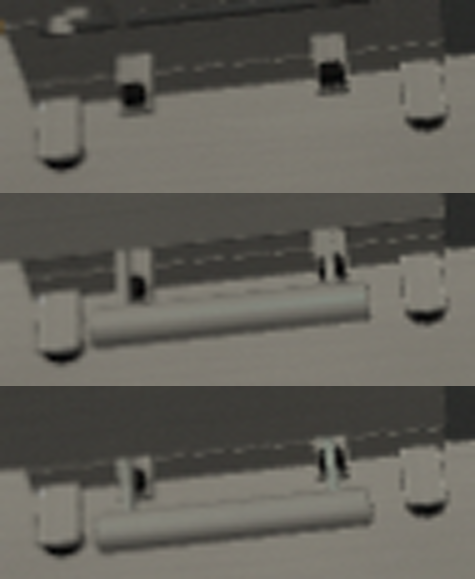

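Call:
drive_tool --rows '[{"travel":[0.2,0.03,-0.02],"dr":[0,0,0]},{"travel":[0.2,0.02,-0.03],"dr":[0,0,0]},{"travel":[0.2,0.02,-0.04],"dr":[0,0,0]},{"travel":[0.2,0.02,-0.04],"dr":[0,0,0]},{"travel":[0.2,0.02,-0.04],"dr":[0,0,0]},{"travel":[0,0,0],"dr":[0,0,0]},{"travel":[0,0,0],"dr":[0,0,0]},{"travel":[0,0,0],"dr":[0,0,0]},{"travel":[0,0,0],"dr":[0,0,0]},{"travel":[0,0,0],"dr":[0,0,0]}]'

```text
time: 8.45
ee_pos: [0.6945, -0.237, 0.3151]
tcp_rot: [2.163, 2.277, 0.0]
ft_force: [4.5, 1.4, 1.6]
width: 0.0127
```

Call:
drive_tool --rows '[{"travel":[0.1,0.01,-0.02],"dr":[0,0,0]},{"travel":[0.1,0,-0.02],"dr":[0,0,0]},{"travel":[0.1,0.01,-0.02],"dr":[0,0,0]},{"travel":[0.1,0,-0.02],"dr":[0,0,0]},{"travel":[0.1,0.01,-0.02],"dr":[0,0,0]},{"travel":[0.1,0,-0.02],"dr":[0,0,0]},{"travel":[0.1,0.01,-0.02],"dr":[0,0,0]},{"travel":[0,0,0],"dr":[0,0,0]},{"travel":[0,0,0],"dr":[0,0,0]},{"travel":[0,0,0],"dr":[0,0,0]}]'

```text
time: 9.45
ee_pos: [0.7012, -0.2365, 0.3136]
tcp_rot: [-2.163, -2.278, 0.0]
ft_force: [4.3, 0.9, -1.8]
width: 0.0126
```

Call:
drive_tool --rows '[{"travel":[0.1,0.01,-0.04],"dr":[0,0,0]},{"travel":[0.1,0,-0.03],"dr":[0,0,0]},{"travel":[0.1,0.01,-0.03],"dr":[0,0,0]},{"travel":[0.1,0,-0.03],"dr":[0,0,0]},{"travel":[0.1,0.01,-0.03],"dr":[0,0,0]},{"travel":[0.1,0,-0.03],"dr":[0,0,0]},{"travel":[0,0,0],"dr":[0,0,0]},{"travel":[0,0,0],"dr":[0,0,0]},{"travel":[0,0,0],"dr":[0,0,0]},{"travel":[0,0,0],"dr":[0,0,0]}]'

```text
time: 10.45
ee_pos: [0.7073, -0.2361, 0.3119]
tcp_rot: [2.163, 2.278, -0.0]
ft_force: [3.9, -1.0, -2.2]
width: 0.0129
```

Run:
```python
from h import *
from rig import bot
s=bot.state(); print(s["ee_pos"],s["ft_force"],s["torque"])
c=snap(bot,"scene","scene6")
c0=load("scene5.npz"); 
f=lambda c:cv2.resize(c["img"][215:268,205:300,::-1],None,fx=6,fy=6,interpolation=cv2.INTER_CUBIC)[:290]
cv2.imwrite("pics/arms6.png",np.vstack([f(c0),f(c)]))
```

```text
[ 0.7073312  -0.23611754  0.31189002] [ 3.85377462 -0.98293804 -2.20329526] [-0.09848497 -0.69290074  0.02860866]
```

View pics/arms6.png

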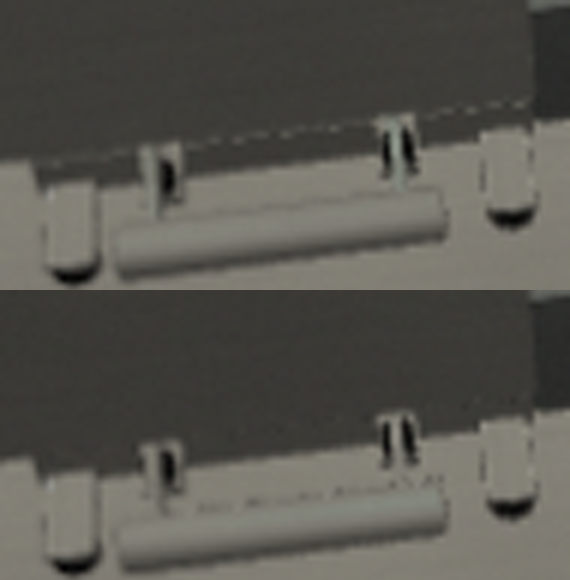

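Call:
drive_tool --rows '[{"travel":[0.1,0.01,-0.03],"dr":[0,0,0]},{"travel":[0.1,0,-0.03],"dr":[0,0,0]},{"travel":[0.1,0.01,-0.03],"dr":[0,0,0]},{"travel":[0.1,0,-0.03],"dr":[0,0,0]},{"travel":[0.1,0.01,-0.03],"dr":[0,0,0]},{"travel":[0.1,0,-0.03],"dr":[0,0,0]},{"travel":[0.1,0,-0.03],"dr":[0,0,0]},{"travel":[0,0,0],"dr":[0,0,0]},{"travel":[0,0,0],"dr":[0,0,0]},{"travel":[0,0,0],"dr":[0,0,0]}]'

```text
time: 11.5
ee_pos: [0.7143, -0.2357, 0.3097]
tcp_rot: [-2.163, -2.278, -0.0]
ft_force: [4.4, -0.9, -2.7]
width: 0.0126
```

Call:
drive_tool --rows '[{"travel":[0.1,0.01,-0.04],"dr":[0,0,0]},{"travel":[0.1,0,-0.04],"dr":[0,0,0]},{"travel":[0.1,0.01,-0.03],"dr":[0,0,0]},{"travel":[0.1,0,-0.03],"dr":[0,0,0]},{"travel":[0.1,0.01,-0.04],"dr":[0,0,0]},{"travel":[0.1,0,-0.03],"dr":[0,0,0]},{"travel":[0.1,0,-0.04],"dr":[0,0,0]},{"travel":[0,0,0],"dr":[0,0,0]},{"travel":[0,0,0],"dr":[0,0,0]},{"travel":[0,0,0],"dr":[0,0,0]}]'

```text
time: 12.5
ee_pos: [0.7213, -0.2353, 0.3072]
tcp_rot: [-2.163, -2.278, -0.0]
ft_force: [3.8, 0.2, -3.9]
width: 0.0128
```

Run:
```python
from h import *
from rig import bot
s=bot.state(); print(s["ee_pos"],s["ft_force"],s["torque"])
c=snap(bot,"scene","scene7")
c0=load("scene6.npz"); 
f=lambda c:cv2.resize(c["img"][215:268,205:300,::-1],None,fx=6,fy=6,interpolation=cv2.INTER_CUBIC)[:290]
cv2.imwrite("pics/arms7.png",np.vstack([f(c0),f(c)]))
```

```text
[ 0.72134231 -0.23531571  0.30723903] [ 3.81409316  0.2068846  -3.92439277] [ 0.05638527 -0.67296386  0.05152705]
```

View pics/arms7.png

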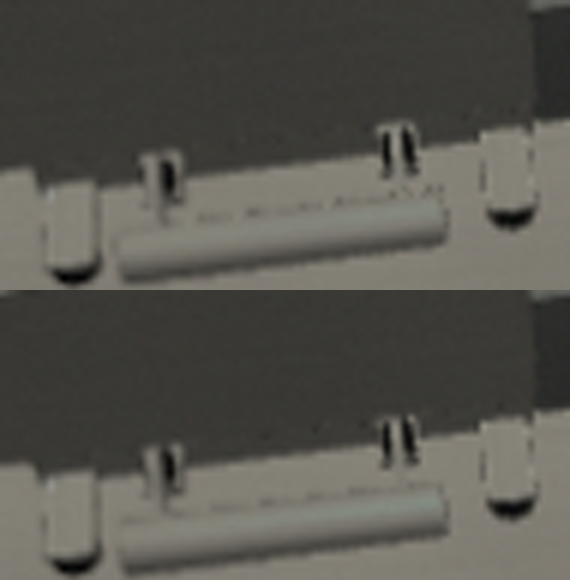

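Call:
drive_tool --rows '[{"travel":[0.1,0.01,-0.06],"dr":[0,0,0]},{"travel":[0.1,0,-0.05],"dr":[0,0,0]},{"travel":[0.1,0.01,-0.05],"dr":[0,0,0]},{"travel":[0.1,0,-0.05],"dr":[0,0,0]},{"travel":[0.1,0.01,-0.05],"dr":[0,0,0]},{"travel":[0.1,0,-0.04],"dr":[0,0,0]},{"travel":[0.1,0,-0.04],"dr":[0,0,0]},{"travel":[0,0,0],"dr":[0,0,0]},{"travel":[0,0,0],"dr":[0,0,0]},{"travel":[0,0,0],"dr":[0,0,0]}]'

```text
time: 13.55
ee_pos: [0.7279, -0.235, 0.3046]
tcp_rot: [-2.163, -2.278, 0.0]
ft_force: [-3.8, 4.7, 5.1]
width: 0.0124
```

The force flipped to about 5 N against opening, so the lid has just met its rest. I'll relax about 1 mm and check.

Call:
drive_tool --rows '[{"travel":[-0.08,0.02,0.03],"dr":[0,0,0]},{"travel":[0,0.0,0],"dr":[0,0,0]},{"travel":[0,0.0,0],"dr":[0,0,0]},{"travel":[0,0.0,0],"dr":[0,0,0]},{"travel":[0,0,0],"dr":[0,0,0]},{"travel":[0,0,0],"dr":[0,0,0]},{"travel":[0,0,0],"dr":[0,0,0]},{"travel":[0,0,0],"dr":[0,0,0]},{"travel":[0,0,0],"dr":[0,0,0]},{"travel":[0,0,0],"dr":[0,0,0]}]'

```text
time: 14.55
ee_pos: [0.7278, -0.235, 0.3046]
tcp_rot: [2.163, 2.277, 0.001]
ft_force: [2.9, 3.7, 4.6]
width: 0.0129
```

Run:
```python
from h import *
from rig import bot
s=bot.state(); print(s["ee_pos"],s["ft_force"],s["torque"])
c=snap(bot,"scene","scene8")
c0=load("scene7.npz"); 
f=lambda c:cv2.resize(c["img"][215:268,205:300,::-1],None,fx=6,fy=6,interpolation=cv2.INTER_CUBIC)[:290]
cv2.imwrite("pics/arms8.png",np.vstack([f(c0),f(c)]))
c=snap(bot,"wrist","wrist8"); cv2.imwrite("pics/wrist8.png",c["img"][:,:,::-1])
```

```text
[ 0.72783665 -0.23496385  0.30460658] [2.9455785  3.73478336 4.6009055 ] [ 0.43617212 -0.45263217 -0.00681725]
```

View pics/arms8.png

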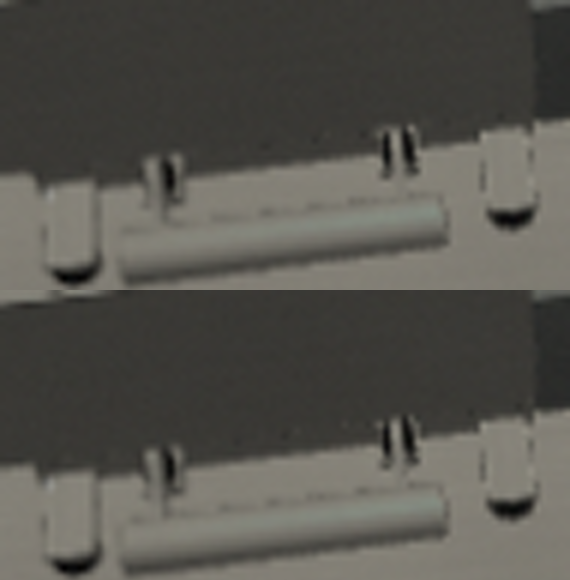

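View pics/wrist8.png

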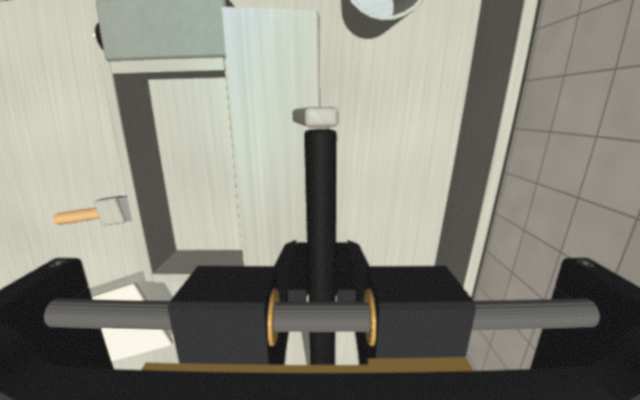

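Backing off 0.8 mm changed the force by 6.7 N but the bar moved only 0.1 mm, so the lid is bearing on its buffers. The wrist view shows the open tank at (195,165). I'll release and rise.

Call:
drive_tool --rows '[{"travel":[0,0,0.03],"dr":[0,0,0]},{"travel":[0,0,0],"dr":[0,0,0]},{"travel":[0,0,0],"dr":[0,0,0]},{"travel":[0,0,0],"dr":[0,0,0]},{"travel":[0,0,0],"dr":[0,0,0]},{"travel":[0,0,0],"dr":[0,0,0]},{"travel":[0,0,1.0],"dr":[0,0,0]},{"travel":[0,0,2],"dr":[0,0,0]},{"travel":[0,0,2.5],"dr":[0,0,0]},{"travel":[0,0,2.5],"dr":[0,0,0]}]' --grip 0.1

```text
time: 15.65
ee_pos: [0.7274, -0.2349, 0.3862]
tcp_rot: [2.163, 2.278, 0.0]
ft_force: [-0.5, 0.1, -0.3]
width: 0.0485
```

Run:
```python
from h import *
from rig import bot
s=bot.state(); print(s["ee_pos"],s["ft_force"],s["torque"],s["joints"])
c=snap(bot,"scene","scene9"); crop(c,170,100,330,270,4,"pics/s9.png")
c=snap(bot,"top","top9"); crop(c,160,90,480,290,2.5,"pics/t9.png")
```

```text
[ 0.72743881 -0.23492879  0.38615509] [-0.49701372  0.1043839  -0.32078689] [-0.02007783 -0.06109726 -0.01136813] [-4.67066770e-01  5.62421413e-01  8.44606727e-01 -7.82863153e-05
  1.73427410e+00 -5.18710221e-01]
```

View pics/s9.png

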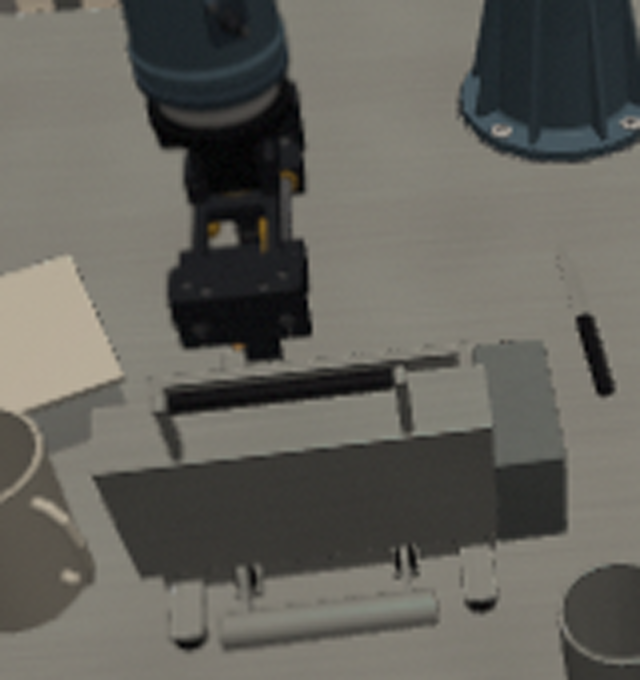

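View pics/t9.png

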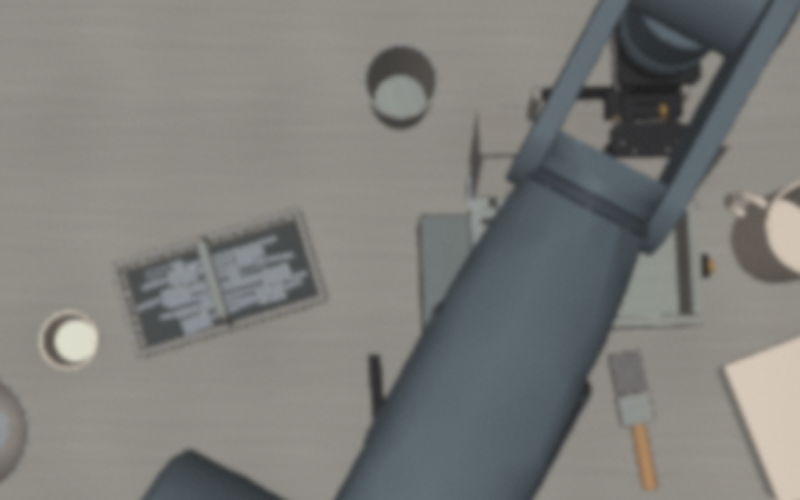

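The lid stays open on its own at z ≈ 0.31 and the bath hasn't moved. Next I'll go above the basket.

Call:
drive_tool --rows '[{"travel":[-1.86,4.2,0],"dr":[0,0,-7.45]},{"travel":[-1.86,4.2,0],"dr":[0,0,-7.45]},{"travel":[-1.86,4.2,0],"dr":[0,0,-7.45]},{"travel":[-1.86,4.2,0],"dr":[0,0,-7.45]},{"travel":[-1.86,4.2,0],"dr":[0,0,-7.45]},{"travel":[-1.86,4.2,-1],"dr":[0,0,-7.45]},{"travel":[-1.86,4.2,-1.5],"dr":[0,0,-7.45]},{"travel":[-1.86,4.2,-1.5],"dr":[0,0,-7.45]},{"travel":[-1.86,4.2,-1.5],"dr":[0,0,-7.45]},{"travel":[-1.86,4.2,-1.5],"dr":[0,0,-7.45]}]'

```text
time: 16.75
ee_pos: [0.54, 0.1865, 0.3131]
tcp_rot: [-3.102, -0.495, 0.001]
ft_force: [0.8, 0.1, -0.6]
width: 0.0482
```

Call:
drive_tool --rows '[{"travel":[0,0,-1],"dr":[0,0,0]},{"travel":[0,0,-3],"dr":[0,0,0]},{"travel":[0,0,-3],"dr":[0,0,0]},{"travel":[0,0,-2],"dr":[0,0,0]},{"travel":[0,0,-1],"dr":[0,0,0]},{"travel":[0,0,0],"dr":[0,0,0]},{"travel":[0,0,0],"dr":[0,0,0]},{"travel":[0,0,0],"dr":[0,0,0]},{"travel":[0,0,0],"dr":[0,0,0]},{"travel":[0,0,0],"dr":[0,0,0]}]'

```text
time: 17.75
ee_pos: [0.542, 0.1851, 0.2154]
tcp_rot: [3.101, 0.504, 0.002]
ft_force: [1.0, 0.6, 0.3]
width: 0.0486
```

Run:
```python
from h import *
from rig import bot
s=bot.state(); print(s["ee_pos"],s["ft_force"],s["joints"])
M=R.from_rotvec(s["tcp_rot"]).as_matrix(); print(M.round(4), np.arctan2(M[1,1],M[0,1]))
c=snap(bot,"wrist","wrist10"); cv2.imwrite("pics/wrist10.png",c["img"][:,:,::-1])
c=snap(bot,"top","top10"); crop(c,310,90,470,260,4.5,"pics/t10.png")
c=snap(bot,"scene","scene10"); crop(c,170,120,330,270,5,"pics/s10.png")
```

```text
[0.54196114 0.18506635 0.2153976 ] [0.99926436 0.55532219 0.26747261] [ 1.21887206e-01  2.10196159e-01  1.65066784e+00 -4.74912579e-06
  1.27918748e+00  1.37045888e+00]
[[ 9.485e-01  3.167e-01  1.500e-03]
 [ 3.167e-01 -9.485e-01  2.000e-04]
 [ 1.500e-03  3.000e-04 -1.000e+00]] -1.2485705436437704
```

View pics/wrist10.png

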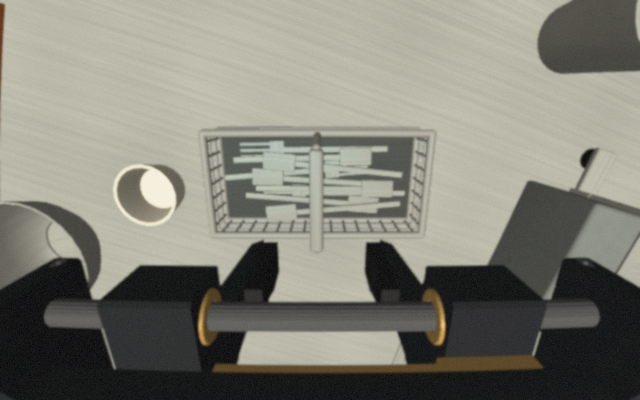

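View pics/t10.png

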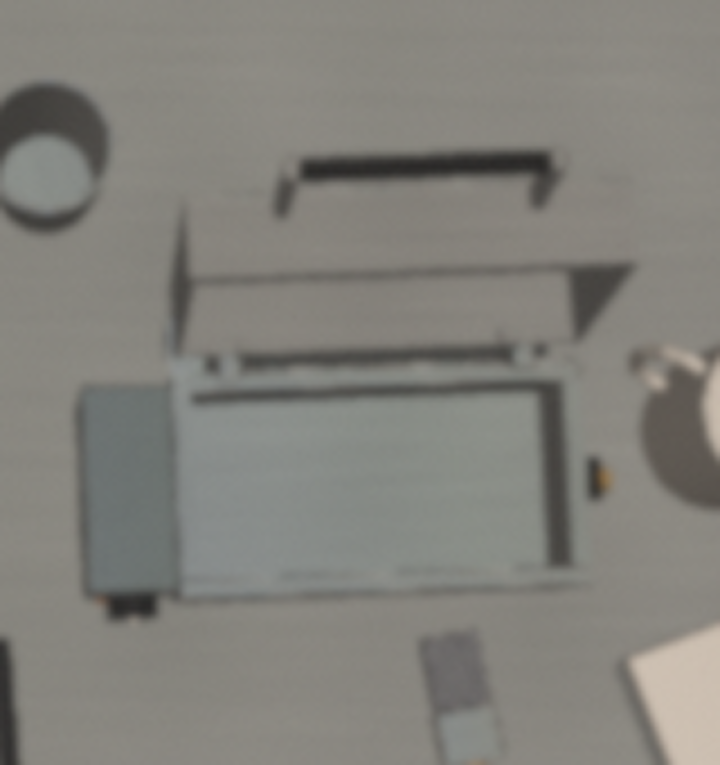

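View pics/s10.png

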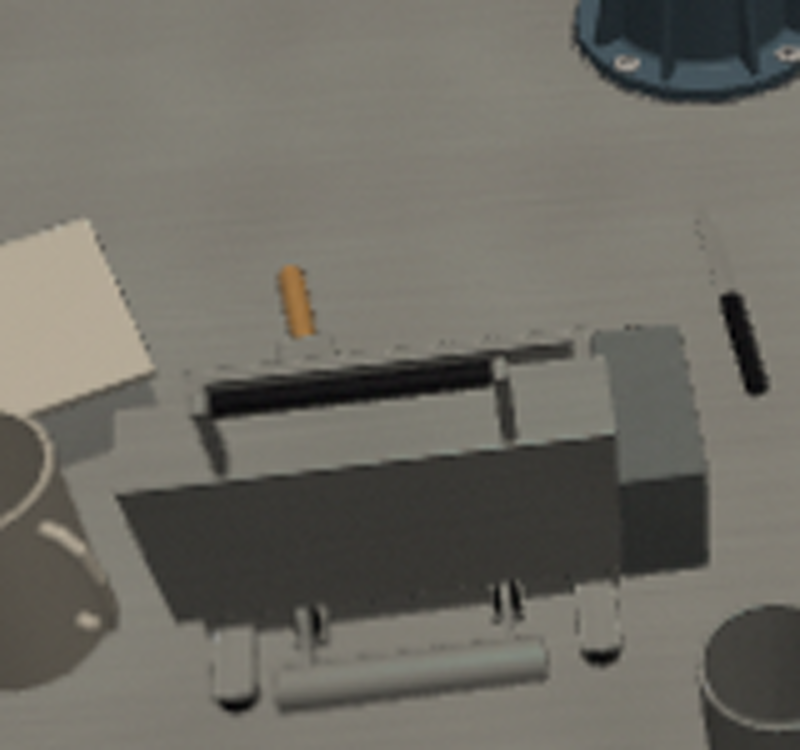

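Run:
```python
from h import *
c=load("wrist10.npz"); crop(c,190,110,450,270,3,"pics/w10.png")
c=load("wrist8.npz"); crop(c,80,0,340,290,2,"pics/w8.png")
c=load("wrist1.npz"); crop(c,300,0,640,310,2.2,"pics/w1.png")
```

```text
(no output)
```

View pics/w10.png

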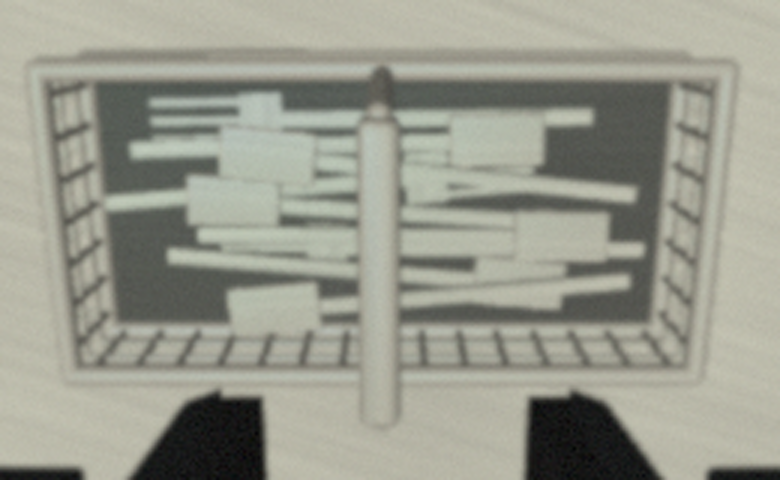

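View pics/w8.png

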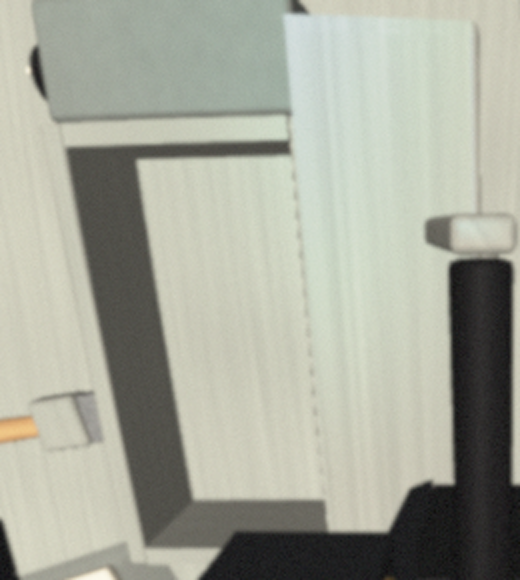

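View pics/w1.png

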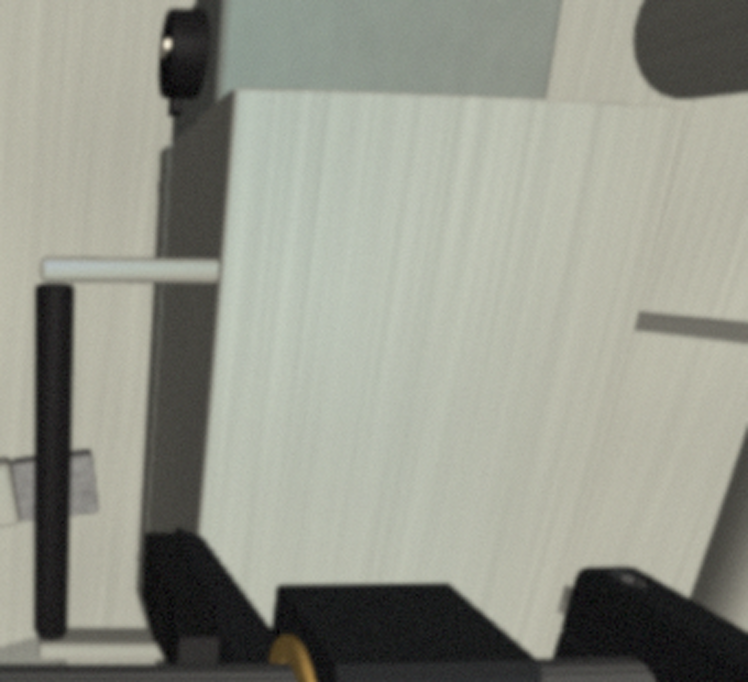

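```bash
cat > fit1.py <<'E'
from h import *
from scipy.optimize import least_squares
def px(c,o,k): return np.array(o)+(np.array(c,float)+.5)/k-.5
def W(p,P): return R.from_euler('z',p[2]).apply(np.asarray(P,float))+[p[0],p[1],0]
def fit(obs,p0,show=1):
    f=lambda p:np.concatenate([(proj(c,W(p,o))-u).ravel() for c,o,u in obs])
    r=least_squares(f,p0,loss='soft_l1')
    if show: print(r.x.round(4)); print(f(r.x).reshape(-1,2).round(1).tolist())
    return r.x
w1,w2,w8,w10=[load(f"wrist{i}.npz") for i in (1,2,8,10)]
o8=(w8,[(-.0605,.1205,.11),(-.0605,-.1205,.11),(-.0605,.1205,.04),(-.0605,-.1205,.04)],px([(67,148),(145,547),(136,158),(192,498)],(80,0),2))
o1=(w1,[(-.075,.131,.166),(-.13,.07,.156),(-.13,-.07,.156)],px([(236,91),(54,284),(50,638)],(300,0),2.2))
if __name__=="__main__":
    fit([o8],[.565,-.245,.06]); fit([o1],[.565,-.245,.06]); fit([o8,o1],[.565,-.245,.06])
    print("basket")
    ob=(w10,[(.059,.119,.051),(.059,-.119,.051),(-.059,-.119,.051),(-.059,.119,.051),(-.046,0,.113),(.046,0,.113)],px([(28,62),(738,62),(702,383),(66,383),(379,427),(379,118)],(190,110),3))
    fit([ob],[.54,.187,.32])
    # top10 tank, no lid
    t=load("top10.npz")
    ot=(t,[(-.0605,-.1205,.04),(-.0605,.1205,.11),(.0605,.1205,.11),(-.0725,-.1325,.11),(-.0725,.1325,.11)],px([(548,566),(190,574),(190,394),(590,583),(180,598)],(310,90),4.5))
    print("top"); fit([ot],[.565,-.245,.06])
E
python3 fit1.py
```

```text
[ 0.5684 -0.2443  0.0569]
[[-0.9, -1.2], [-0.7, 0.5], [1.3, 0.3], [0.9, 0.6]]
[ 0.5677 -0.2462  0.0586]
[[-0.0, -0.4], [0.2, 1.6], [-0.2, -0.8]]
[ 0.5678 -0.2452  0.0602]
[[-1.7, -0.0], [-0.8, 1.2], [0.6, 1.2], [0.8, 1.3], [0.0, -1.7], [0.3, 0.6], [0.1, -1.4]]
basket
[0.5437 0.1899 0.3218]
[[-1.4, -1.5], [0.9, -1.4], [0.5, 0.5], [-1.0, 0.3], [0.4, 1.5], [-0.1, 0.4]]
top
[ 0.5665 -0.2446  0.0608]
[[-0.6, 0.4], [1.5, 0.8], [-0.3, -0.7], [0.1, -0.3], [-0.2, -0.2]]
```

The wrist fits agree: bath at (0.568, -0.245, yaw 0.060) and basket at (0.5437, 0.190, yaw 0.322). I'll descend onto the handle.

Call:
drive_tool --rows '[{"travel":[0.17,0.48,0],"dr":[0,0,0]},{"travel":[0,0,-1.5],"dr":[0,0,0]},{"travel":[0,0,-2.5],"dr":[0,0,0]},{"travel":[0,0,-2.5],"dr":[0,0,0]},{"travel":[0,0,-2],"dr":[0,0,0]},{"travel":[0,0,-1.5],"dr":[0,0,0]},{"travel":[0,0,-1],"dr":[0,0,0]},{"travel":[0,0,-0.4],"dr":[0,0,0]},{"travel":[0,0,0],"dr":[0,0,0]},{"travel":[0,0,0],"dr":[0,0,0]}]'

```text
time: 18.9
ee_pos: [0.5439, 0.1899, 0.1013]
tcp_rot: [3.101, 0.504, 0.002]
ft_force: [0.1, -0.7, 0.8]
width: 0.0484
```

Run:
```python
from h import *
from rig import bot
s=bot.state(); print(s["ee_pos"],s["ft_force"])
c=snap(bot,"wrist","wrist11"); cv2.imwrite("pics/wrist11.png",c["img"][:,:,::-1])
```

```text
[0.54389847 0.18994522 0.10134493] [ 0.13235241 -0.69359491  0.78550372]
```

View pics/wrist11.png

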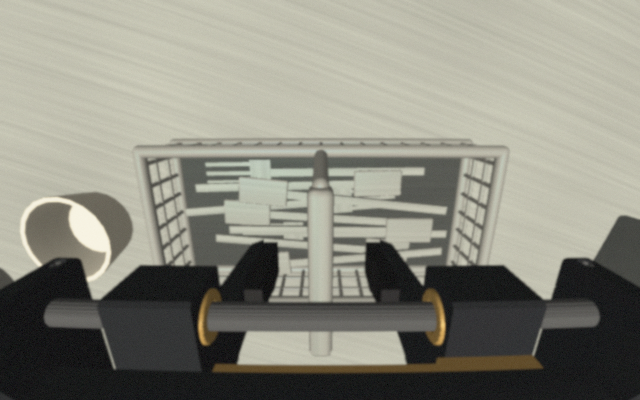

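The handle at column 320 is centred between the fingers. Closing.

Call:
drive_tool --rows '[{"travel":[0,0,0],"dr":[0,0,0]},{"travel":[0,0,0],"dr":[0,0,0]},{"travel":[0,0,0],"dr":[0,0,0]},{"travel":[0,0,0],"dr":[0,0,0]},{"travel":[0,0,0],"dr":[0,0,0]},{"travel":[0,0,0],"dr":[0,0,0]},{"travel":[0,0,0],"dr":[0,0,0]},{"travel":[0,0,0],"dr":[0,0,0]},{"travel":[0,0,0],"dr":[0,0,0]},{"travel":[0,0,0],"dr":[0,0,0]}]' --grip -1 --newtons 35

```text
time: 19.95
ee_pos: [0.5432, 0.1899, 0.1006]
tcp_rot: [-3.101, -0.504, 0.0]
ft_force: [-0.8, 0.4, 1.8]
width: 0.0113
```

Call:
drive_tool --rows '[{"travel":[0,0,0.3],"dr":[0,0,0]},{"travel":[0,0,0.5],"dr":[0,0,0]},{"travel":[0,0,1],"dr":[0,0,0]},{"travel":[0,0,2],"dr":[0,0,0]},{"travel":[0,0,3],"dr":[0,0,0]},{"travel":[0,0,3.5],"dr":[0,0,0]},{"travel":[0,0,3.5],"dr":[0,0,0]},{"travel":[0,0,2.2],"dr":[0,0,0]},{"travel":[0,0,1],"dr":[0,0,0]},{"travel":[0,0,0],"dr":[0,0,0]}]'

```text
time: 20.95
ee_pos: [0.5437, 0.1899, 0.272]
tcp_rot: [3.101, 0.504, 0.004]
ft_force: [0.1, 0.4, -8.1]
width: 0.0115
```

Run:
```python
from h import *
from rig import bot
s=bot.state(); print(s["ee_pos"],s["ft_force"],s["torque"])
c=snap(bot,"wrist","wrist12"); cv2.imwrite("pics/wrist12.png",c["img"][:,:,::-1])
c=snap(bot,"scene","scene12"); crop(c,310,110,470,240,5,"pics/s12.png")
```

```text
[0.54371309 0.18985288 0.27201671] [ 0.05478467  0.37960284 -8.09043321] [ 0.06512184 -0.11435686  0.00071934]
```

View pics/wrist12.png

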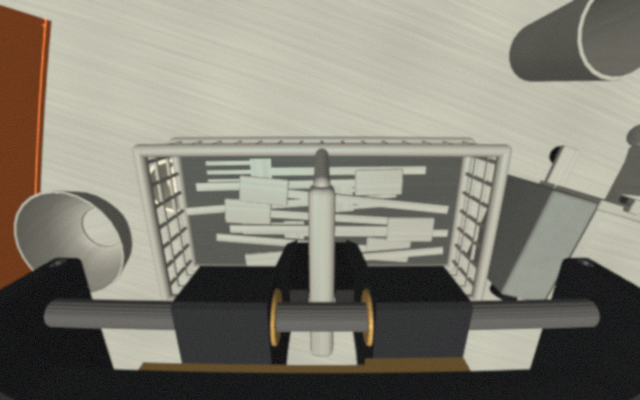

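View pics/s12.png

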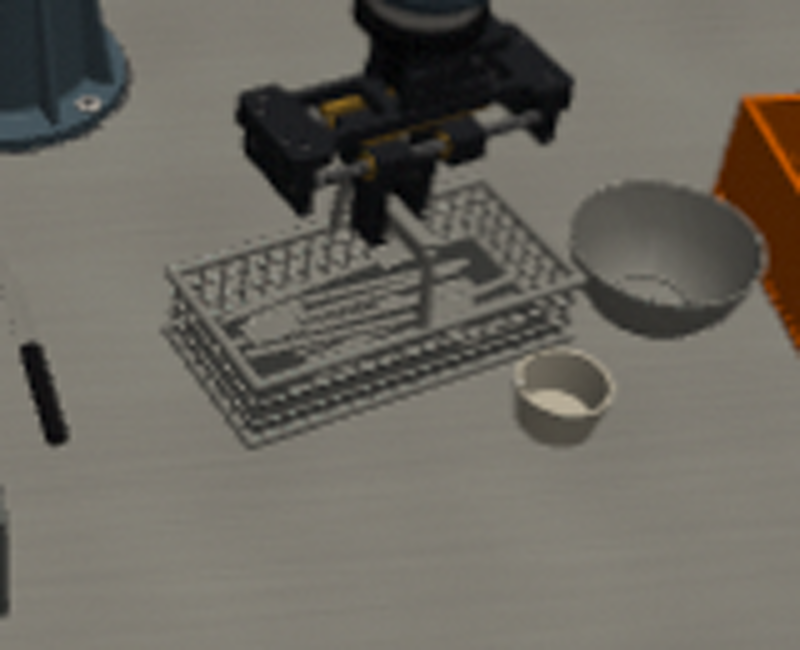

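Call:
drive_tool --rows '[{"travel":[0.1,-1,0],"dr":[0,0,-1]},{"travel":[0.15,-2,0],"dr":[0,0,-2]},{"travel":[0.2,-3,0],"dr":[0,0,-3]},{"travel":[0.2,-3.5,0],"dr":[0,0,-3]},{"travel":[0.2,-4,0],"dr":[0,0,-3]},{"travel":[0.2,-4,0],"dr":[0,0,-2]},{"travel":[0.2,-4,0],"dr":[0,0,-1]},{"travel":[0.2,-4,0],"dr":[0,0,0]},{"travel":[0.2,-4,0],"dr":[0,0,0]},{"travel":[0.2,-4,0],"dr":[0,0,0]}]'

```text
time: 22.05
ee_pos: [0.5606, -0.1472, 0.2688]
tcp_rot: [-3.139, -0.093, 0.004]
ft_force: [1.6, 0.2, -6.9]
width: 0.011
```

Call:
drive_tool --rows '[{"travel":[0.2,-3.5,0],"dr":[0,0,0]},{"travel":[0.2,-3,0],"dr":[0,0,0]},{"travel":[0.15,-2,0],"dr":[0,0,0]},{"travel":[0.05,-1,0],"dr":[0,0,0]},{"travel":[0,-0.5,-1],"dr":[0,0,0]},{"travel":[0,0,-1.5],"dr":[0,0,0]},{"travel":[0,0,-1],"dr":[0,0,0]},{"travel":[0,0,-0.5],"dr":[0,0,0]},{"travel":[0,0,0],"dr":[0,0,0]},{"travel":[0,0,0],"dr":[0,0,0]}]'

```text
time: 23.05
ee_pos: [0.568, -0.2446, 0.2307]
tcp_rot: [3.14, 0.096, 0.0]
ft_force: [0.1, -0.0, -7.0]
width: 0.0113
```

Run:
```python
from h import *
from rig import bot
s=bot.state(); print(s["ee_pos"],s["ft_force"],s["torque"])
M=R.from_rotvec(s["tcp_rot"]).as_matrix(); print(M.round(4), np.arctan2(M[1,0],M[0,0]))
c=snap(bot,"wrist","wrist13"); cv2.imwrite("pics/wrist13.png",c["img"][:,:,::-1])
c=snap(bot,"scene","scene13"); crop(c,170,100,330,270,4,"pics/s13.png")
c=snap(bot,"top","top13"); crop(c,310,120,470,260,5,"pics/t13.png")
```

```text
[ 0.5679789  -0.2446447   0.23070096] [ 0.08807716 -0.01724733 -7.00202   ] [-0.0052017  -0.01496722  0.03371704]
[[ 9.981e-01  6.110e-02  2.000e-04]
 [ 6.110e-02 -9.981e-01 -1.000e-04]
 [ 2.000e-04  1.000e-04 -1.000e+00]] 0.061157044047884405
```

View pics/wrist13.png

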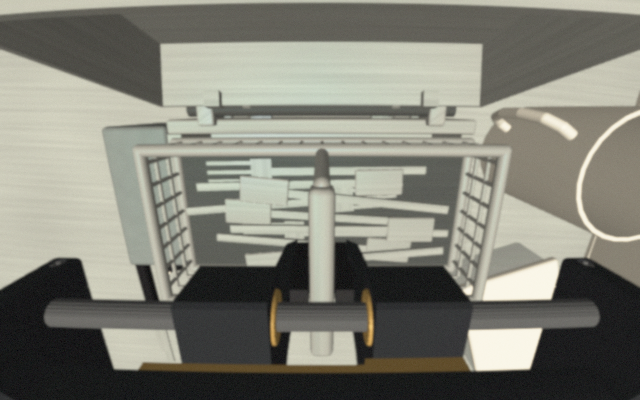

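View pics/s13.png

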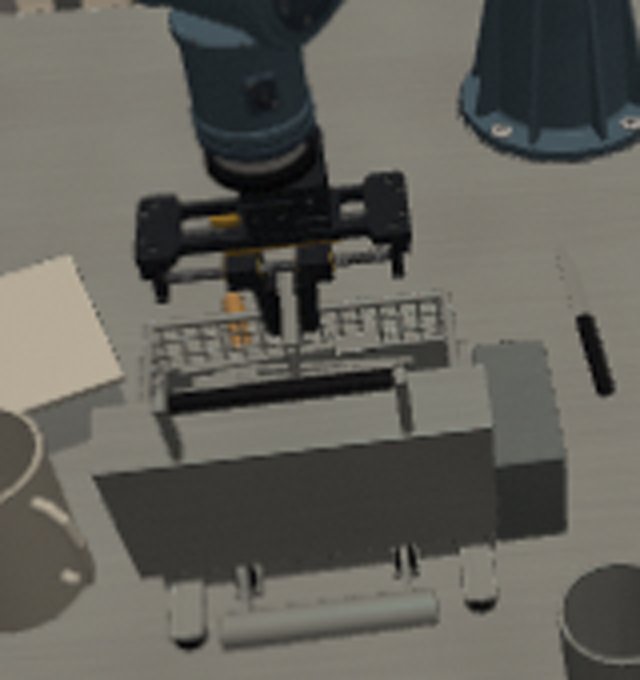

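View pics/t13.png

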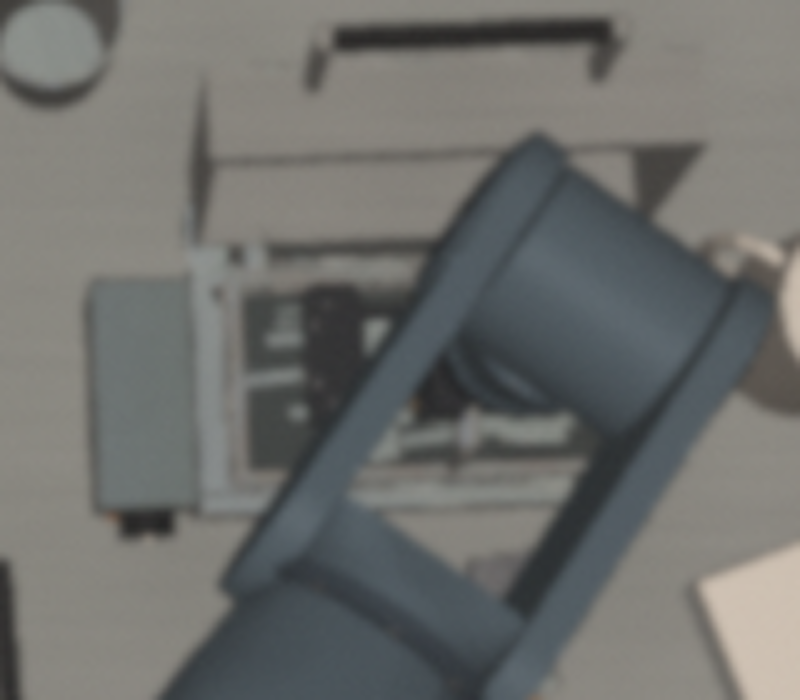

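Run:
```python
from h import *
from fit1 import W
c=load("wrist13.npz"); im=c["img"].copy()
def dl(P,col):
    u=proj(c,P); u=np.round(u*8).astype(int)
    for a,b in zip(u,np.roll(u,-1,0)): cv2.line(im,tuple(map(int,a)),tuple(map(int,b)),col,1,cv2.LINE_AA,3)
p=(.568,-.2452,.0602)
q=lambda x,y,z:W(p,[(x,y,z),(x,-y,z),(-x,-y,z),(-x,y,z)])
dl(q(.0725,.1325,.11),(255,0,0)); dl(q(.0605,.1205,.11),(0,255,0))
crop(c,120,80,520,270,2,"pics/w13a.png"); crop(c,120,80,520,270,2,"pics/w13b.png",im)
```

```text
(no output)
```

View pics/w13a.png

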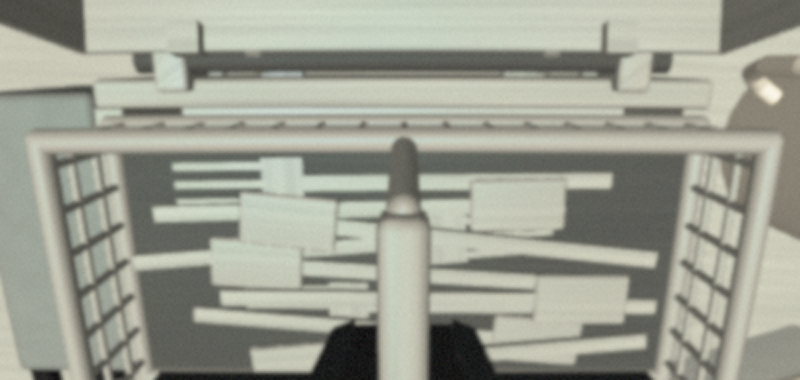

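View pics/w13b.png

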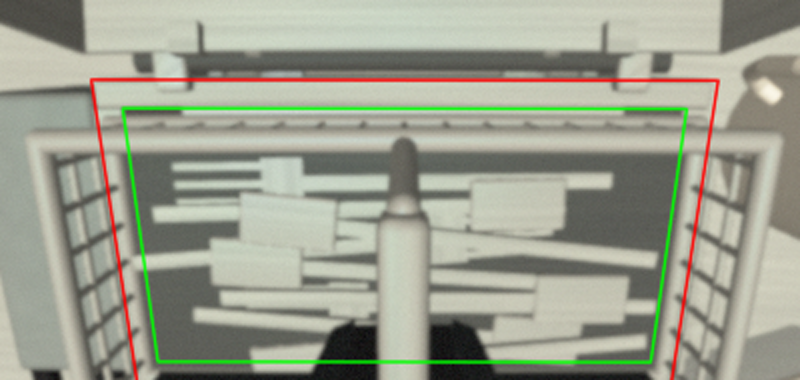

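The inner rim matches the prediction within about 1 px and the basket is centred over it. I'll lower in small, checked steps.

Call:
drive_tool --rows '[{"travel":[0,0,-0.3],"dr":[0,0,0]},{"travel":[0,0,-0.3],"dr":[0,0,0]},{"travel":[0,0,-0.3],"dr":[0,0,0]},{"travel":[0,0,-0.3],"dr":[0,0,0]},{"travel":[0,0,-0.3],"dr":[0,0,0]},{"travel":[0,0,-0.2],"dr":[0,0,0]},{"travel":[0,0,-0.2],"dr":[0,0,0]},{"travel":[0,0,-0.1],"dr":[0,0,0]},{"travel":[0,0,-0.1],"dr":[0,0,0]},{"travel":[0,0,0],"dr":[0,0,0]}]'

```text
time: 24.2
ee_pos: [0.5677, -0.2452, 0.2094]
tcp_rot: [-3.14, -0.095, 0.0]
ft_force: [0.2, 0.9, -7.0]
width: 0.0116
```

Run:
```python
from h import *
from rig import bot
s=bot.state(); print(s["ee_pos"],s["ft_force"],s["torque"])
c=snap(bot,"wrist","wrist14"); crop(c,120,80,520,270,2,"pics/w14.png")
```

```text
[ 0.56771003 -0.24518366  0.20942388] [ 0.20821514  0.91404125 -7.03754938] [ 0.01739     0.01831336 -0.01786098]
```

View pics/w14.png

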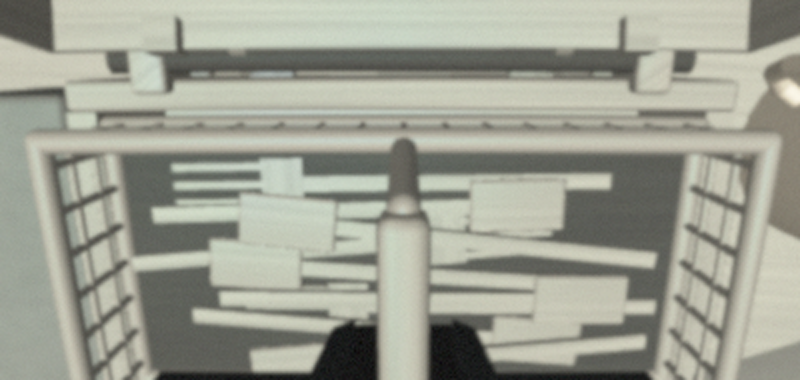

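Call:
drive_tool --rows '[{"travel":[0,0,-0.08],"dr":[0,0,0]},{"travel":[0,0,-0.08],"dr":[0,0,0]},{"travel":[0,0,-0.08],"dr":[0,0,0]},{"travel":[0,0,-0.08],"dr":[0,0,0]},{"travel":[0,0,-0.08],"dr":[0,0,0]},{"travel":[0,0,-0.08],"dr":[0,0,0]},{"travel":[0,0,0],"dr":[0,0,0]},{"travel":[0,0,0],"dr":[0,0,0]},{"travel":[0,0,0],"dr":[0,0,0]},{"travel":[0,0,0],"dr":[0,0,0]}]'

```text
time: 25.25
ee_pos: [0.5678, -0.2452, 0.2048]
tcp_rot: [3.14, 0.095, 0.0]
ft_force: [0.7, -0.5, -7.5]
width: 0.0116
```

Run:
```python
from h import *
from rig import bot
s=bot.state(); print(s["ee_pos"],s["ft_force"],s["torque"])
```

```text
[ 0.56775646 -0.24519682  0.20476996] [ 0.73294639 -0.49009863 -7.54265429] [ 0.06173723  0.01557121 -0.00801872]
```

Call:
drive_tool --rows '[{"travel":[0,0,-0.1],"dr":[0,0,0]},{"travel":[0,0,-0.1],"dr":[0,0,0]},{"travel":[0,0,-0.1],"dr":[0,0,0]},{"travel":[0,0,-0.1],"dr":[0,0,0]},{"travel":[0,0,-0.1],"dr":[0,0,0]},{"travel":[0,0,-0.1],"dr":[0,0,0]},{"travel":[0,0,0],"dr":[0,0,0]},{"travel":[0,0,0],"dr":[0,0,0]},{"travel":[0,0,0],"dr":[0,0,0]},{"travel":[0,0,0],"dr":[0,0,0]}]'

```text
time: 26.25
ee_pos: [0.5677, -0.2452, 0.1988]
tcp_rot: [3.14, 0.095, 0.0]
ft_force: [0.5, 0.2, -6.6]
width: 0.011
```

Run:
```python
from h import *
from rig import bot
s=bot.state(); print(s["ee_pos"],s["ft_force"],s["torque"])
c=snap(bot,"wrist","wrist15"); crop(c,120,80,520,270,2,"pics/w15.png")
```

```text
[ 0.56774761 -0.24520457  0.19878531] [ 0.49679725  0.17035453 -6.57661856] [-0.04479719  0.00874052 -0.0088187 ]
```

View pics/w15.png

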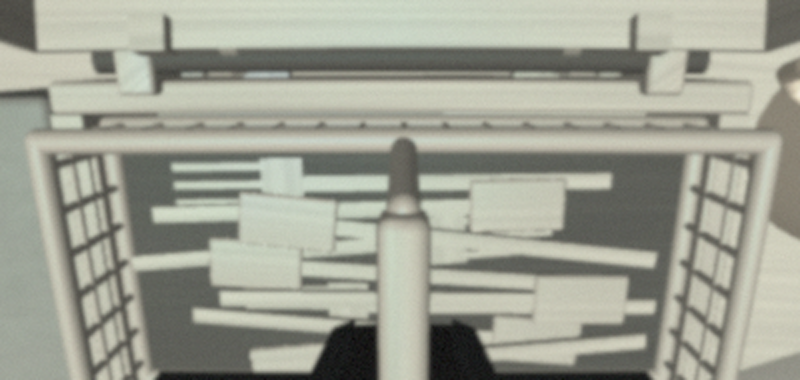

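No contact so far and the underside is now below the rim. Continuing down.

Call:
drive_tool --rows '[{"travel":[0,0,-0.15],"dr":[0,0,0]},{"travel":[0,0,-0.15],"dr":[0,0,0]},{"travel":[0,0,-0.15],"dr":[0,0,0]},{"travel":[0,0,-0.15],"dr":[0,0,0]},{"travel":[0,0,-0.15],"dr":[0,0,0]},{"travel":[0,0,-0.15],"dr":[0,0,0]},{"travel":[0,0,-0.15],"dr":[0,0,0]},{"travel":[0,0,-0.15],"dr":[0,0,0]},{"travel":[0,0,0],"dr":[0,0,0]},{"travel":[0,0,0],"dr":[0,0,0]}]'

```text
time: 27.3
ee_pos: [0.5677, -0.2452, 0.1867]
tcp_rot: [-3.14, -0.095, 0.0]
ft_force: [-0.6, -0.2, -6.4]
width: 0.0112
```

Run:
```python
from rig import bot
s=bot.state(); print(s["ee_pos"],s["ft_force"],s["torque"])
```

```text
[ 0.56772126 -0.24518168  0.18667418] [-0.58295806 -0.18709698 -6.42528798] [ 0.00320915 -0.01023357  0.08528052]
```

Call:
drive_tool --rows '[{"travel":[0,0,-0.2],"dr":[0,0,0]},{"travel":[0,0,-0.2],"dr":[0,0,0]},{"travel":[0,0,-0.2],"dr":[0,0,0]},{"travel":[0,0,-0.2],"dr":[0,0,0]},{"travel":[0,0,-0.2],"dr":[0,0,0]},{"travel":[0,0,-0.2],"dr":[0,0,0]},{"travel":[0,0,-0.2],"dr":[0,0,0]},{"travel":[0,0,-0.2],"dr":[0,0,0]},{"travel":[0,0,0],"dr":[0,0,0]},{"travel":[0,0,0],"dr":[0,0,0]}]'

```text
time: 28.3
ee_pos: [0.5677, -0.2452, 0.1707]
tcp_rot: [-3.14, -0.095, 0.0]
ft_force: [-1.5, 0.8, -6.9]
width: 0.0114
```

Run:
```python
from h import *
from rig import bot
s=bot.state(); print(s["ee_pos"],s["ft_force"],s["torque"])
c=snap(bot,"wrist","wrist16"); crop(c,120,80,520,270,2,"pics/w16.png")
```

```text
[ 0.56769146 -0.24515348  0.17065508] [-1.45453686  0.79694624 -6.93371513] [-0.0178748  -0.02573595 -0.00153553]
```

View pics/w16.png

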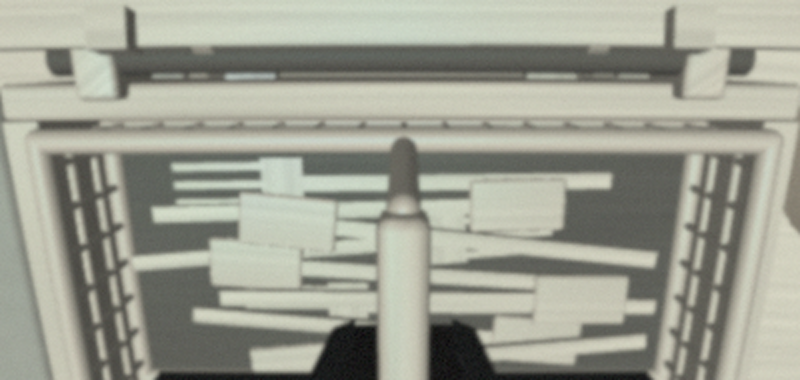

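Call:
drive_tool --rows '[{"travel":[0,0,-0.2],"dr":[0,0,0]},{"travel":[0,0,-0.2],"dr":[0,0,0]},{"travel":[0,0,-0.2],"dr":[0,0,0]},{"travel":[0,0,-0.2],"dr":[0,0,0]},{"travel":[0,0,-0.15],"dr":[0,0,0]},{"travel":[0,0,-0.1],"dr":[0,0,0]},{"travel":[0,0,-0.1],"dr":[0,0,0]},{"travel":[0,0,-0.1],"dr":[0,0,0]},{"travel":[0,0,0],"dr":[0,0,0]},{"travel":[0,0,0],"dr":[0,0,0]}]'

```text
time: 29.35
ee_pos: [0.5677, -0.2452, 0.1583]
tcp_rot: [3.14, 0.095, 0.0]
ft_force: [0.3, -0.7, -6.3]
width: 0.011
```

Run:
```python
from h import *
from rig import bot
s=bot.state(); print(s["ee_pos"],s["ft_force"],s["torque"])
c=snap(bot,"wrist","wrist17"); crop(c,120,80,520,270,2,"pics/w17.png")
```

```text
[ 0.5677367  -0.24518793  0.15825443] [ 0.3489908  -0.71160726 -6.34483655] [ 0.01650088 -0.0812111  -0.02199903]
```

View pics/w17.png

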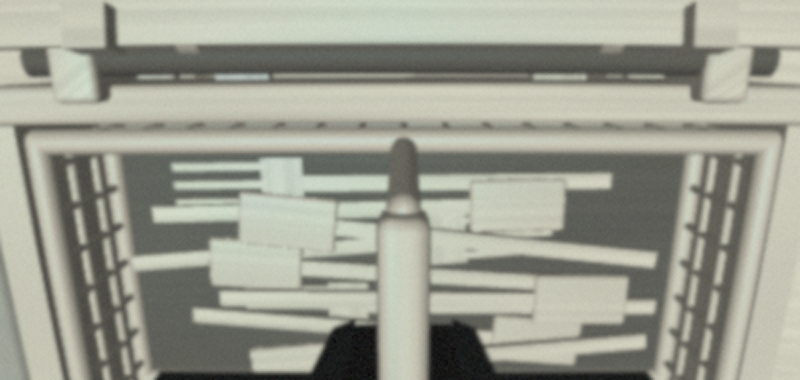

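The basket's top edge sits cleanly inside the rim. I'll keep going slowly.

Call:
drive_tool --rows '[{"travel":[0,0,-0.1],"dr":[0,0,0]},{"travel":[0,0,-0.1],"dr":[0,0,0]},{"travel":[0,0,-0.1],"dr":[0,0,0]},{"travel":[0,0,-0.1],"dr":[0,0,0]},{"travel":[0,0,-0.1],"dr":[0,0,0]},{"travel":[0,0,-0.1],"dr":[0,0,0]},{"travel":[0,0,-0.1],"dr":[0,0,0]},{"travel":[0,0,-0.1],"dr":[0,0,0]},{"travel":[0,0,0],"dr":[0,0,0]},{"travel":[0,0,0],"dr":[0,0,0]}]'

```text
time: 30.4
ee_pos: [0.5677, -0.2452, 0.1502]
tcp_rot: [-3.14, -0.095, 0.0]
ft_force: [0.3, 0.9, -6.7]
width: 0.0115
```

Call:
drive_tool --rows '[{"travel":[0,0,-0.1],"dr":[0,0,0]},{"travel":[0,0,-0.1],"dr":[0,0,0]},{"travel":[0,0,-0.1],"dr":[0,0,0]},{"travel":[0,0,-0.1],"dr":[0,0,0]},{"travel":[0,0,-0.1],"dr":[0,0,0]},{"travel":[0,0,0],"dr":[0,0,0]},{"travel":[0,0,0],"dr":[0,0,0]},{"travel":[0,0,0],"dr":[0,0,0]},{"travel":[0,0,0],"dr":[0,0,0]},{"travel":[0,0,0],"dr":[0,0,0]}]'

```text
time: 31.4
ee_pos: [0.5678, -0.2452, 0.1453]
tcp_rot: [3.14, 0.095, 0.0]
ft_force: [1.0, -0.6, -7.1]
width: 0.0111
```

Underside is at about 0.0447, roughly 5 mm above the floor.

Call:
drive_tool --rows '[{"travel":[0,0,-0.1],"dr":[0,0,0]},{"travel":[0,0,-0.1],"dr":[0,0,0]},{"travel":[0,0,-0.08],"dr":[0,0,0]},{"travel":[0,0,-0.05],"dr":[0,0,0]},{"travel":[0,0,0],"dr":[0,0,0]},{"travel":[0,0,0],"dr":[0,0,0]},{"travel":[0,0,0],"dr":[0,0,0]},{"travel":[0,0,0],"dr":[0,0,0]},{"travel":[0,0,0],"dr":[0,0,0]},{"travel":[0,0,0],"dr":[0,0,0]}]'

```text
time: 32.4
ee_pos: [0.5677, -0.2452, 0.1419]
tcp_rot: [3.14, 0.095, 0.0]
ft_force: [0.5, 0.4, -7.9]
width: 0.0115
```

Call:
drive_tool --rows '[{"travel":[0,0,-0.05],"dr":[0,0,0]},{"travel":[0,0,-0.05],"dr":[0,0,0]},{"travel":[0,0,0],"dr":[0,0,0]},{"travel":[0,0,0],"dr":[0,0,0]},{"travel":[0,0,0],"dr":[0,0,0]},{"travel":[0,0,0],"dr":[0,0,0]},{"travel":[0,0,0],"dr":[0,0,0]},{"travel":[0,0,0],"dr":[0,0,0]},{"travel":[0,0,0],"dr":[0,0,0]},{"travel":[0,0,0],"dr":[0,0,0]}]'

```text
time: 33.4
ee_pos: [0.5677, -0.2452, 0.1409]
tcp_rot: [-3.14, -0.095, 0.0]
ft_force: [0.5, 0.1, -6.7]
width: 0.0114
```

Call:
drive_tool --rows '[{"travel":[0,0,-0.05],"dr":[0,0,0]},{"travel":[0,0,-0.03],"dr":[0,0,0]},{"travel":[0,0,0],"dr":[0,0,0]},{"travel":[0,0,0],"dr":[0,0,0]},{"travel":[0,0,0],"dr":[0,0,0]},{"travel":[0,0,0],"dr":[0,0,0]},{"travel":[0,0,0],"dr":[0,0,0]},{"travel":[0,0,0],"dr":[0,0,0]},{"travel":[0,0,0],"dr":[0,0,0]},{"travel":[0,0,0],"dr":[0,0,0]}]'

```text
time: 34.4
ee_pos: [0.5679, -0.2453, 0.1406]
tcp_rot: [3.14, 0.095, 0.001]
ft_force: [-3.9, 1.6, 3.6]
width: 0.0112
```

Call:
drive_tool --rows '[{"travel":[0,0,-0.05],"dr":[0,0,0]},{"travel":[0,0,-0.03],"dr":[0,0,0]},{"travel":[0,0,0],"dr":[0,0,0]},{"travel":[0,0,0],"dr":[0,0,0]},{"travel":[0,0,0],"dr":[0,0,0]},{"travel":[0,0,0],"dr":[0,0,0]},{"travel":[0,0,0],"dr":[0,0,0]},{"travel":[0,0,0],"dr":[0,0,0]},{"travel":[0,0,0],"dr":[0,0,0]},{"travel":[0,0,0],"dr":[0,0,0]}]'

```text
time: 35.4
ee_pos: [0.5679, -0.2452, 0.1405]
tcp_rot: [3.14, 0.095, 0.001]
ft_force: [-6.3, 4.1, 8.8]
width: 0.0115
```

The floor was met exactly at the expected height (TCP 0.1406). I'll undo the extra 0.8 mm and look before releasing.

Call:
drive_tool --rows '[{"travel":[0,0,0.08],"dr":[0,0,0]},{"travel":[0,0,0],"dr":[0,0,0]},{"travel":[0,0,0],"dr":[0,0,0]},{"travel":[0,0,0],"dr":[0,0,0]},{"travel":[0,0,0],"dr":[0,0,0]},{"travel":[0,0,0],"dr":[0,0,0]},{"travel":[0,0,0],"dr":[0,0,0]},{"travel":[0,0,0],"dr":[0,0,0]},{"travel":[0,0,0],"dr":[0,0,0]},{"travel":[0,0,0],"dr":[0,0,0]}]'

```text
time: 36.4
ee_pos: [0.5678, -0.2452, 0.1405]
tcp_rot: [3.14, 0.095, 0.0]
ft_force: [-4.4, 2.4, 5.1]
width: 0.0111
```

Run:
```python
from h import *
from rig import bot
s=bot.state(); print(s["ee_pos"],s["ft_force"],s["torque"])
c=snap(bot,"wrist","wrist18"); cv2.imwrite("pics/w18.png",c["img"][:,:,::-1])
```

```text
[ 0.56784492 -0.24523367  0.14054013] [-4.37406238  2.36777891  5.08366797] [ 0.38779528  0.71004184 -0.01362074]
```

View pics/w18.png

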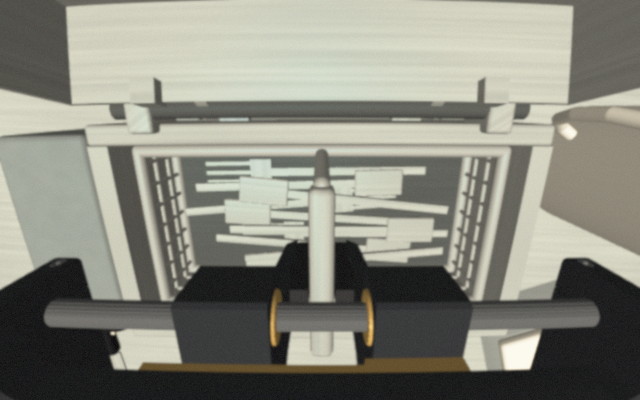

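The basket sits square inside the tank, below the rim. Releasing and rising straight up.

Call:
drive_tool --rows '[{"travel":[0,0,0.05],"dr":[0,0,0]},{"travel":[0,0,0],"dr":[0,0,0]},{"travel":[0,0,0],"dr":[0,0,0]},{"travel":[0,0,0],"dr":[0,0,0]},{"travel":[0,0,0],"dr":[0,0,0]},{"travel":[0,0,0],"dr":[0,0,0]},{"travel":[0,0,0],"dr":[0,0,0]},{"travel":[0,0,0],"dr":[0,0,0]},{"travel":[0,0,0],"dr":[0,0,0]},{"travel":[0,0,0],"dr":[0,0,0]}]' --grip 0.1

```text
time: 37.45
ee_pos: [0.5677, -0.2452, 0.1406]
tcp_rot: [3.14, 0.095, 0.0]
ft_force: [0.3, 0.4, 0.1]
width: 0.0483
```

Call:
drive_tool --rows '[{"travel":[0,0,0.5],"dr":[0,0,0]},{"travel":[0,0,1],"dr":[0,0,0]},{"travel":[0,0,2],"dr":[0,0,0]},{"travel":[0,0,3],"dr":[0,0,0]},{"travel":[0,0,3],"dr":[0,0,0]},{"travel":[0,0,3],"dr":[0,0,0]},{"travel":[0,0,3],"dr":[0,0,0]},{"travel":[0,0,2],"dr":[0,0,0]},{"travel":[0,0,0],"dr":[0,0,0]},{"travel":[0,0,0],"dr":[0,0,0]}]'

```text
time: 38.45
ee_pos: [0.5677, -0.2451, 0.3159]
tcp_rot: [3.14, 0.095, 0.001]
ft_force: [0.5, -0.2, -1.1]
width: 0.0483
```

Run:
```python
from h import *
from rig import bot
s=bot.state(); print(s["ee_pos"],s["ft_force"],s["torque"])
c=snap(bot,"wrist","wrist19"); cv2.imwrite("pics/w19.png",c["img"][:,:,::-1])
```

```text
[ 0.56770533 -0.24514453  0.3158659 ] [ 0.45156873 -0.17511734 -1.0920943 ] [-0.00561445  0.014218   -0.04248591]
```

View pics/w19.png

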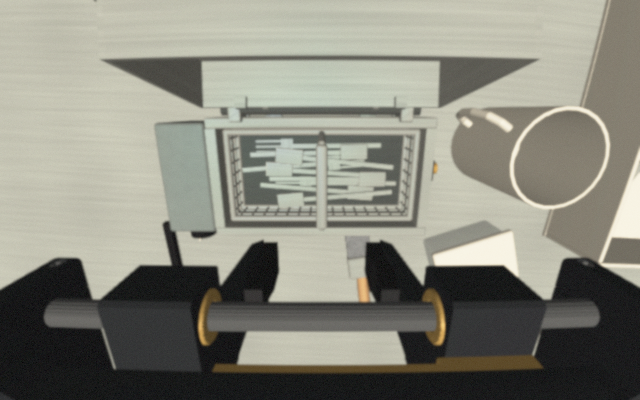

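The basket sits inside the tank and is free of the gripper. I'll move clear for a last check with the fixed cameras.

Call:
drive_tool --rows '[{"travel":[-0.5,1.5,0.5],"dr":[0,0,0]},{"travel":[-1,3,0.5],"dr":[0,0,0]},{"travel":[-1,4,0],"dr":[0,0,0]},{"travel":[-1,4,0],"dr":[0,0,0]},{"travel":[-1,4,0],"dr":[0,0,0]},{"travel":[-1,4,0],"dr":[0,0,0]},{"travel":[-1,4,0],"dr":[0,0,0]},{"travel":[-1,4,0],"dr":[0,0,0]},{"travel":[-0.5,2,0],"dr":[0,0,0]},{"travel":[0,0,0],"dr":[0,0,0]}]'

```text
time: 39.5
ee_pos: [0.4859, 0.0629, 0.3249]
tcp_rot: [-3.139, -0.101, 0.003]
ft_force: [1.2, -0.3, 0.1]
width: 0.0485
```

Run:
```python
from h import *
from rig import bot
from fit1 import W
c=snap(bot,"top","top20"); s=snap(bot,"scene","scene20")
crop(c,310,90,470,260,4.5,"pics/t20.png"); crop(s,170,120,330,270,5,"pics/s20.png")
cv2.imwrite("pics/s20full.png",s["img"][:,:,::-1])
a,b=load("top10.npz"),load("scene10.npz")
for x,y,n,r in ((a,c,"top",(90,260,310,470)),(b,s,"scene",(180,270,190,320))):
    g=[cv2.cvtColor(i["img"],cv2.COLOR_RGB2GRAY)[r[0]:r[1],r[2]:r[3]].astype(np.float32) for i in (x,y)]
    print(n,cv2.phaseCorrelate(g[0],g[1]))
    print(bot.state()["time"])
```

```text
top ((0.025186678062482315, -0.06762485688473419), 0.7402952641910977)
39.6
scene ((0.4900231140322404, -0.02820141914253327), 0.9937614334169239)
39.6
```

View pics/t20.png

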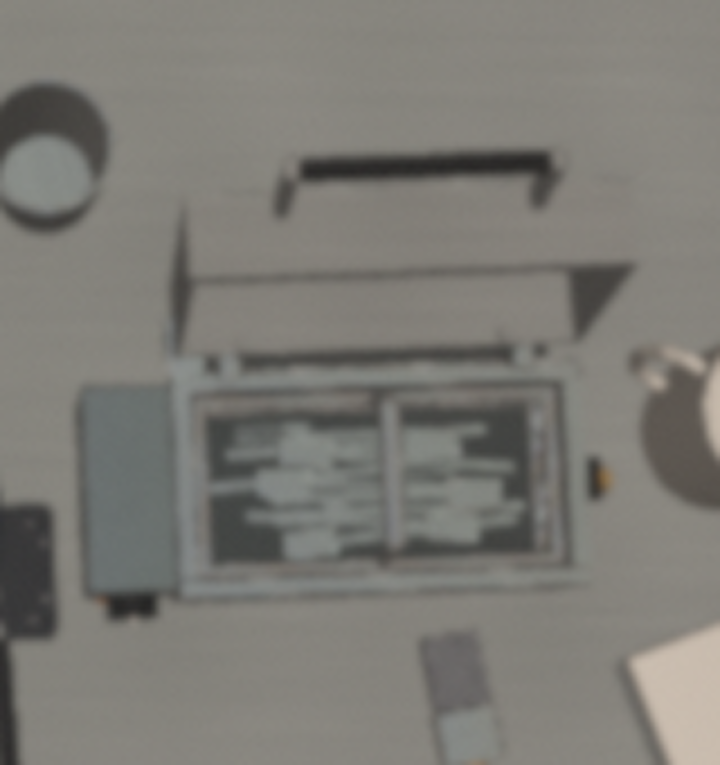

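View pics/s20full.png

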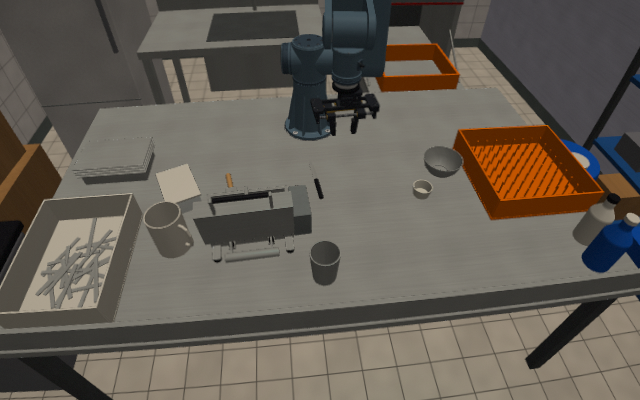

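Run:
```python
from h import *
from rig import bot
for A,B in (("scene0","scene20"),("scene10","scene20")):
  a,b=load(A+".npz"),load(B+".npz")
  for n,r in (("box",(180,240,285,315)),("foot",(245,265,283,300)),("footL",(245,268,208,226))):
    g=[cv2.cvtColor(i["img"],cv2.COLOR_RGB2GRAY)[r[0]:r[1],r[2]:r[3]].astype(np.float32) for i in (a,b)]
    w=cv2.createHanningWindow(g[0].shape[::-1],cv2.CV_32F)
    print(A,n,cv2.phaseCorrelate(g[0],g[1],w))
bot.job_done(); print(bot.state()["time"])
```

```text
scene0 box ((0.9805651051758293, 0.0921133568027166), 0.9931390937169393)
scene0 foot ((-0.14319411576586738, -0.08474997812126794), 1.0167006982697382)
scene0 footL ((-0.023587203572287052, 0.10446398490513786), 1.0137124627276703)
scene10 box ((0.06378589771170162, -0.041493460953741845), 0.9758185840977562)
scene10 foot ((-0.10322715585813391, 0.03996862474541274), 0.9947128688295682)
scene10 footL ((0.010300615860641571, -0.07308982873601622), 1.0077189411278125)
the job is handed in; nothing more can be done
the job is handed in; nothing more can be done
```

I opened the lid, put the basket in the tank and handed the job in with the robot touching nothing. The last clock reading before hand-in was 39.6 s.

**Lid:** I took it by the grip bar at 14 N and swung it along its arc at about 5 N or less. I stopped when the force showed it had met its rest at about 1.75 rad, with about 5 N against the rest, well under the 15 N that rocks the bath. I eased off and let go, and it was still open in the last pictures.

**Basket:** I carried it level by its handle and lowered it in small steps, and it did not catch. It touched the tank floor exactly at the expected height, with up to about 16 N on the floor for a moment. I backed off 0.8 mm and then released it. In the final top view it sits square inside the tank.

**Last checks:**
- **Bath:** its two rear feet moved no more than 0.15 px between the first and last scene pictures, so it did not shift.
- **Checks that disagreed:** the control-box patch gave a 1 px shift between those same pictures. A rougher comparison of the whole bath in the scene view, before and after loading the basket, gave 0.5 px. The feet and the top view (under 0.1 px) show no movement. I put both down to the changed lid and basket in view.
- **Bystanders:** they look unmoved in the final scene picture, but I did not measure them.

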